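# Take the pile on the optical table apart and put each item in its own place

### The job

After imaging, somebody left everything piled on the pipette tip box. Take the pile apart from the top down, never lifting a thing while another still lies on it, and keep the dishes level: the dish with the tan medium goes centred on the stand with the yellow ring, the dish with the pink medium centred on the stand with the red ring, the black slide case flat between the corner guides of the small green nest, and the tip box upright between the corner guides of the large blue nest. Let go of everything.

Things in the scene. Friction and masses are not known exactly. Their poses are not given: they have to be found in the camera images.
- dish_tan_c (a point): Centre (half-way up) of a round, lidded clear dish with tan (beige) medium, 38 mm diameter, 11 mm high, z up. At the start it lies on the middle of the black case, the top of the pile.
- dish_pink_c (a point): Centre (half-way up) of a round, lidded clear dish with pink medium, 38 mm diameter, 11 mm high, z up. At the start it lies on the lid of the tip box, beside the case (about 50 mm from the tan dish).
- case_c (a point): Centre of a flat black slide case, 32 mm (its x) by 80 mm (its y) by 8.5 mm high (z up). At the start it lies crosswise over one half of the tip box's lid, overhanging the box by about 6 mm at both ends, with the tan dish on its middle. Grasp across its width.
- box_c (a point): Centre (half-way up) of the pipette tip box, blue base with clear closed lid (the lid stays shut), 69 mm (its x) by 101 mm (its y) by 59 mm high (z up), its flat lid being the top. It stands on the table at the bottom of the pile. Grasp across its 69 mm side (along its x); about 0.11 to 0.23 kg.
- stand_yellow_top (a point): Centre of the flat top of a fixed round aluminium stand with a yellow ring, 55 mm diameter, top 8 mm above the table, no rim: place of the tan dish.
- stand_red_top (a point): Centre of the flat top of a fixed round aluminium stand with a red ring, 55 mm diameter, top 8 mm above the table, no rim: place of the pink dish.
- case_nest_floor (a point): Centre of the floor (4 mm above the table) of the small fixed green nest: 48 mm (x) by 96 mm (y) between four L-shaped corner guides, which are 4 mm thick, reach 18 mm along each side and stand 4.5 mm above the floor. Open between the guides, so fingers fit at the middle of the long sides. Place of the case, its y along the nest's y, either way round.
- box_nest_floor (a point): Centre of the floor (4 mm above the table) of the large fixed blue nest: 85 mm (x) by 117 mm (y) between four L-shaped corner guides, which are 4 mm thick, reach 24 mm along each side and stand 11.5 mm above the floor. Open between the guides, so fingers fit at the middle of the long sides. Place of the tip box, its y along the nest's y, either way round.
Things that resemble listed ones, but are neither listed nor needed, are in the scene too. Leave any orange look-alike of the part that bears dish_tan_c alone.

How it is judged:
By the outcome, as a careful person would: the job done as asked, in the order asked, and still so for the second after the job is handed in, with the robot touching nothing.
It also fails if it takes over 128 s, if anything falls off the work surface, if the arm or the gripper's body presses on something with over 40 N, if the wrist force passes 120 N, or if a joint passes its speed limit or range.

### The arm

A 7-joint arm with a two-finger parallel gripper is mounted at the origin on a cart in front of the work surface, level with it; the furniture and walls round the work are solid. World frame = base frame: x ahead of the robot, y to its left, z up, the work surface at z = 0. Lengths are in m, angles in rad, forces in N, time in s.
With the tool pointing down it reaches from about 0.4 to 0.875 m from the base axis. Payload 19.3 kg.
Tool frame: the origin (TCP) lies between the finger pads; the fingertips stand 17 mm ahead of it and the grasp point (between the pads) lies 2 mm behind it; z points along the fingers, x is the direction in which the jaws open and shut, and the axes are right-handed (so a half turn about z gives the same grasp; the last joint's range is limited). The gripper opens to 85 mm and grips with 20 to 120 N. Pads are 22 mm wide; open, the fingers measure 114 mm over their backs; the gripper's body (76 mm by 85 mm) begins 54 mm behind the grasp point. The pads swing forward as they close: fully open they stand 13 mm farther back than shut.
Start: joints at [-1.325, 0.521, -0.036, 1.599, 0.021, 1.021, -0.113], TCP at [0.194, 0.594, 0.248] pointing down, gripper open.
Joint ranges: [-2.91, 2.91], [-0.3, 2.13], [-1.5, 1.42], [0.17, 2.43], [-1.26, 4.41], [0.16, 1.93], [-2.52, 2.52]. Speed limits (rad/s): [1.89, 1.89, 2.39, 2.39, 3.01, 3.01, 3.01].

### API

Orientations are given as [roll, pitch, yaw] about the fixed x, y, z axes, in that order (R = Rz(yaw) Ry(pitch) Rx(roll)).
In Python, from workcell import bot gives the robot as it stands. The module is installed in compiled form; this text tells all that it offers.
- The arm moves only by the tool arm_command, never from a script. Its argument "targets" is a list of rows, each a list of 6 numbers: the shift along the tool's x, y, z in mm, then the turn, a rotation vector about the tool's x, y, z in degrees. In form: [[x, y, z, wx, wy, wz], ...]. A call has 1 to 8 rows; each row shifts and turns the pose as measured when the row begins, along the tool's axes as they then stand; what a row does not reach is not made up. A row lasts 1/10 s, in which the tool goes at most 50 mm and 8.59 degrees, less where a joint would pass 70% of its speed; a pose out of reach is approached as far as the arm can. A call is refused whole if a number of a shift passes 50 or a number of a turn 8.59, either way. A call with a gripper value outside its range is refused whole. "grip" is the opening in per cent of the stroke, from 0 (shut) to 100 (fully open), set as the call begins (left out, the last holds). The fingers move at their own pace and stop on an object; "grip_force" is the grip in N (left out, the last holds). Time passes only in rows, so rows that do not move let the fingers close. It gives the time, the measured TCP pose, the force and the opening at its end, in the units of the state.
- bot.observe(): the state, without advancing time (a new reading comes with each control period).
- bot.grab_frame(name): name is "scene" or "top" or "wrist"; returns a dict with "color" (480x640x3 uint8, red, green, blue), "depth" (480x640 float32, m along the optical axis (not along the pixel's ray), 0 where there is no reading), "fov_y" (degrees; the focal length in pixels is half the picture's height over the tangent of half this angle, whatever the lens; pixels are square), "cx", "cy" (the principal point, pixels), "R" (3x3) and "t" (3): a world point X has camera coordinates R X + t; the wrist camera has in their place "hand_eye" (4x4, takes a point from camera to tool coordinates, whose origin is the TCP and whose axes are the tool frame's). Camera axes: x right, y down, z forward; pixel columns grow to the right and rows downward; lengths in m; the calibration is good to about 2 mm. A picture is of the moment at which its call begins: read the wrist's pose just before it.
- bot.job_done(): hands the job in, once; it reports no verdict.
The state is a dict: "clock": time; "qpos": joint angles; "qd": joint speeds; "joint_efforts": joint torques, N m; "position": TCP position; "tool_rot": TCP orientation; "force": force on the tool from outside, world axes, zero at the start; "moment": the same for the moment, N m; "grip_width": finger opening in m.
Only numpy, scipy, OpenCV 4.12 (cv2) and the standard library are available. Lean on these libraries where they do the work, as an engineer would, in place of code of your own. Each camera call takes 0.05 s, during which the arm holds its last target. There are 200 camera calls.

## Working session

There is one attempt and no reset: what is moved stays moved. The work goes in short steps, Python scripts to look and compute and a tool call to move; the robot and the scene stay as the last step left them, time stands still between calls to the robot, and variables do not carry over. Pictures are saved under pics/ and viewed, about 12 in all and at most 16, crops included, and the job is handed in when it is done.

Besides the shell and the picture viewer there is one more tool, called after "Call:" as name(argument=value, ...), one argument or row to a line, values as JSON. arm_command: Moves the arm, as the interface text tells. Its arguments: {"type":"object","properties":{"targets":{"type":"array"},"grip":{"type":"number"},"grip_force":{"type":"number"}},"required":["targets"]}

```bash
mkdir -p pics
cat > h.py <<'E'
import numpy as np, cv2
from workcell import bot
from scipy.spatial.transform import Rotation as Ro
def cloud(name):
    s=bot.observe(); f=bot.grab_frame(name)
    d=f["depth"]; fl=240/np.tan(np.radians(f["fov_y"])/2)
    v,u=np.mgrid[0:480,0:640]
    P=np.stack([(u-f["cx"])/fl*d,(v-f["cy"])/fl*d,d],-1)
    if name=="wrist":
        H=np.array(f["hand_eye"]); P=P@H[:3,:3].T+H[:3,3]
        P=P@Ro.from_euler('xyz',s["tool_rot"]).as_matrix().T+np.array(s["position"])
    else: P=(P-np.array(f["t"]))@np.array(f["R"])
    P[d==0]=np.nan
    return f["color"],P
def save(n,c): cv2.imwrite("pics/"+n,c[...,::-1])
E
python3 - <<'E'
from h import *
print(bot.observe())
for n in ["top","scene"]:
    c,P=cloud(n); save(n+"0.png",c); np.savez(n+"0.npz",c=c,P=P)
    print(n,[np.round(P[r,k],3).tolist() for r in (100,240,380) for k in (100,320,540)])
E
```

```text
{'clock': 0.0, 'qpos': array([-1.32517561,  0.52203502, -0.0362892 ,  1.59997975,  0.02117979,
        1.02112208, -0.11281498]), 'qd': array([-0.00015512, -0.00098398,  0.00118452,  0.00055785, -0.00041801,
       -0.00097282,  0.00055017]), 'joint_efforts': array([ 1.37548210e-03, -9.27114058e+01,  1.98040098e+00, -3.69914782e+01,
        1.78827258e-02,  8.38342152e-03,  4.19605999e-05]), 'position': array([0.19407486, 0.59377338, 0.24772318]), 'tool_rot': array([3.14150764e+00, 1.15680968e-03, 1.25490640e+00]), 'force': array([-0.64611146,  0.29068126,  0.68163906]), 'moment': array([-0.00298495,  0.10350593, -0.03126441]), 'grip_width': 0.08559153810307975}
top [[0.789, 0.432, 0.267], [0.851, -0.069, 0.152], [0.786, -0.548, 0.318], [0.498, 0.498, 0.056], [0.506, -0.076, 0.07], [0.652, -1.044, -0.786], [0.024, 0.84, -0.843], [0.145, -0.082, -0.006], [0.053, -1.043, -0.85]]
scene [[0.045, -0.01, 0.415], [0.404, 0.481, 0.01], [1.002, 0.333, 0.265], [nan, nan, nan], [0.518, -0.06, 0.061], [0.82, -0.326, 0.668], [-0.377, -0.443, -0.848], [0.596, -0.423, 0.15], [0.819, -0.47, 0.663]]
```

View pics/top0.png

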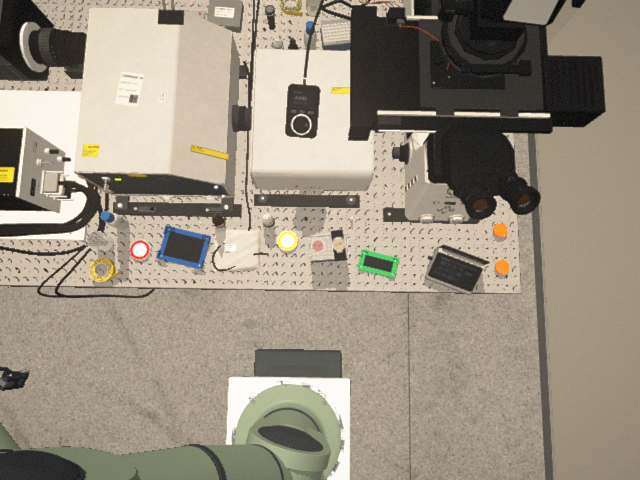

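View pics/scene0.png

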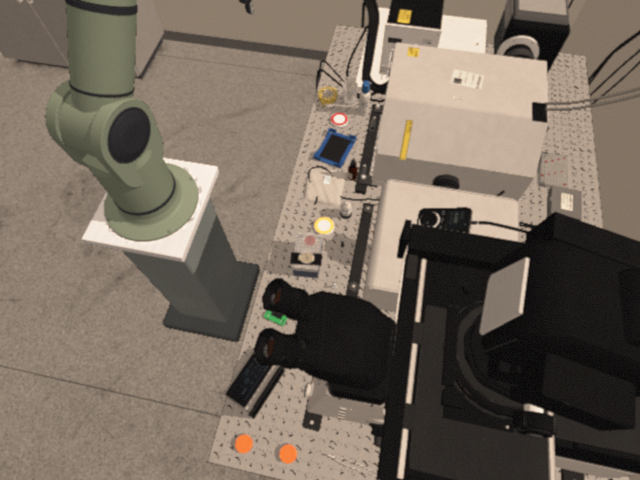

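Top view: red stand (140,250), blue nest (184,247), yellow stand (287,240), pile (328,245) with the pink dish at (318,245) and the tan dish on the case at (338,244), green nest (378,263). I'll enlarge it and measure.

Run:
```python
from h import *
z=np.load("top0.npz"); c,P=z["c"],z["P"]
a=cv2.resize(c[215:285,265:405],None,fx=5.6,fy=5.6,interpolation=cv2.INTER_CUBIC); save("crop0.png",a)
for n,(v,u) in dict(red=(250,140),blue=(247,184),yel=(240,287),pink=(245,318),tan=(244,338),green=(263,378)).items():
    print(n,np.round(P[v,u],4))
roi=np.s_[215:285,100:410]
h=cv2.cvtColor(c[roi],cv2.COLOR_RGB2HSV); p=P[roi]; rgb=c[roi].astype(int)
H,S,V=h[...,0],h[...,1],h[...,2]
for n,m in dict(red=((H<6)|(H>174))&(S>150),yel=(H>22)&(H<35)&(S>140)&(V>150),blue=(H>100)&(H<118)&(S>150),green=(H>55)&(H<75)&(S>150)).items():
    k,l,st,ce=cv2.connectedComponentsWithStats(m.astype(np.uint8))
    i=1+np.argmax(st[1:,4]); q=p[l==i]; q=q[~np.isnan(q[:,0])]
    r=cv2.minAreaRect((q[:,:2]*1000).astype(np.float32))
    print(n,st[i],np.round(np.median(q,0),4),"range mid",np.round((q.min(0)+q.max(0))/2,4),r)
print(np.round(P[225:265:4,310:348:3,2]*1000))
```

```text
red [0.4795 0.4101 0.0045]
blue [0.4896 0.2912 0.0066]
yel [0.5136 0.0132 0.0082]
pink [ 0.4926 -0.0706  0.0712]
tan [ 0.4945 -0.1217  0.0824]
green [ 0.4559 -0.2346  0.0023]
red [ 30  26  19  18 100] [0.4794 0.411  0.0078] range mid [0.4807 0.4123 0.0077] ((480.2201843261719, 410.9831237792969), (47.61571502685547, 48.537750244140625), 39.78453826904297)
yel [178  17  19  18  99] [0.5135 0.0126 0.0073] range mid [0.5127 0.0133 0.0081] ((512.5899047851562, 13.31003475189209), (47.70238494873047, 49.02679443359375), 1.2494547367095947)
blue [93 19  4  2  5] [0.5256 0.266  0.0017] range mid [0.5252 0.2661 0.0042] ((524.8110961914062, 266.03131103515625), (2.5382113456726074, 8.272737503051758), 8.577632904052734)
green [258  46  40  16 135] [ 0.4364 -0.2453  0.0042] range mid [ 0.4413 -0.2329  0.0056] ((434.0660095214844, -235.7324676513672), (38.61399841308594, 107.02389526367188), 9.340100288391113)
[[ 0. -3.  2. -4.  1. -0.  1.  3.  1. -0.  1.  0. -1.]
 [ 1.  2. -2. -1. -0. -2. -3. -1. -2. -0.  1.  1.  0.]
 [ 1.  2.  2.  1. -3.  1. -1. 64. 65. 62. 69. 59. 59.]
 [64. 55. 57. 59. 58. 53. 59. 63. 72. 79. 81. 69. 59.]
 [58. 71. 71. 73. 72. 54. 55. 59. 76. 78. 78. 75. 62.]
 [54. 69. 68. 69. 71. 64. 60. 57. 79. 79. 77. 81. 52.]
 [54. 69. 68. 63. 65. 60. 61. 56. 73. 77. 78. 79. 57.]
 [55. 59. 59. 65. 60. 57. 61. 58. 69. 70. 67. 69. 60.]
 [63. 56. 61. 57. 55. 57. 59. 62. 60. 70. 68. 68. 68.]
 [-3. 37. 22. 22. 11.  2.  4. -1.  2.  3. -3. -3.  1.]]
```

View pics/crop0.png

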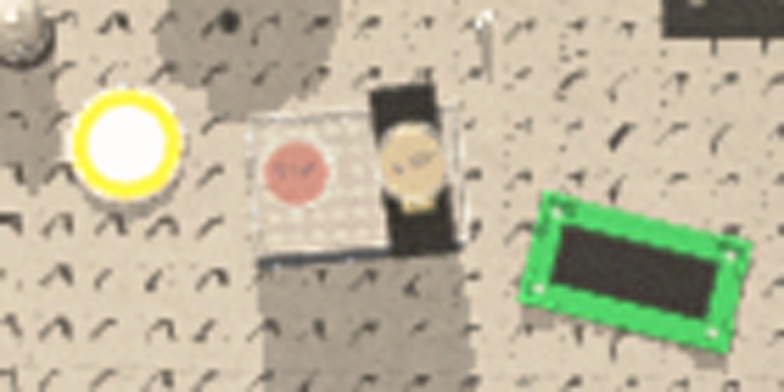

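```bash
cat >> h.py <<'E'
def plan(x,y,z,yaw,v=45,n=None,start=None):
    "rows (tool axes, mm/deg) from present (or start) to the target, tool down; yaw in deg"
    if start is None:
        s=bot.observe(); p=np.array(s["position"]); R=Ro.from_euler('xyz',s["tool_rot"])
    else: p=np.array(start[:3]); R=Ro.from_euler('xyz',[180,0,start[3]],degrees=True)
    T=np.array([x,y,z]); Rt=Ro.from_euler('xyz',[180,0,yaw],degrees=True)
    w=(R.inv()*Rt).as_rotvec(degrees=True); D=(T-p)*1000
    if n is None: n=int(max(1,np.ceil(np.linalg.norm(D)/v),np.ceil(np.abs(w).max()/8)))
    rows=[]
    for i in range(n):
        Ri=R*Ro.from_rotvec(w*i/n,degrees=True)
        rows.append(np.round(np.r_[Ri.inv().apply(D/n),w/n],1).tolist())
    for i in range(0,n,8): print(n,str(rows[i:i+8]).replace("-0.0,","0,").replace("-0.0]","0]"))
def st():
    s=bot.observe(); print("t",round(s["clock"],2),np.round(s["position"],4),np.round(np.degrees(s["tool_rot"]),2),"F",np.round(s["force"],1),"w",round(s["grip_width"],4))
E
python3 - <<'E'
from h import *
z=np.load("top0.npz"); P=z["P"].reshape(-1,3); Q=np.load("scene0.npz")["P"].reshape(-1,3); P=np.r_[P,Q];P=P[~np.isnan(P[:,0])]
ys=np.arange(.7,-.5,-.1); 
for x in np.arange(.4,.8,.05):
    print(round(x,2),[int(1000*np.max(P[(abs(P[:,0]-x)<.025)&(abs(P[:,1]-y)<.05)][:,2],initial=-1)) for y in ys])
f=bot.grab_frame("wrist"); print(np.round(f["hand_eye"],3),f["fov_y"])
plan(.44,-.095,.3,0)
E
```

```text
0.4 [14, 17, 25, 10, 9, 8, 7, 8, 9, 8, 13, 43]
0.45 [15, 16, 64, 19, 21, 20, 28, 60, 73, 50, 13, 61]
0.5 [38, 36, 93, 17, 11, 22, 25, 71, 84, 12, 463, 462]
0.55 [39, 39, 125, 87, 21, 89, 62, 23, 73, 15, 465, 473]
0.6 [207, 207, 268, 269, 270, 254, 53, 23, 24, 29, 412, 441]
0.65 [208, 207, 268, 270, 270, 254, 157, 156, 155, 154, 411, 413]
0.7 [207, 207, 269, 270, 271, 257, 157, 157, 352, 351, 392, 395]
0.75 [207, 205, 269, 271, 270, 255, 158, 202, 346, 346, 462, 464]
[[ 1.     0.    -0.001 -0.001]
 [-0.     0.956  0.294 -0.074]
 [ 0.001 -0.294  0.956 -0.125]
 [ 0.     0.     0.     1.   ]] 67.77960057946126
17 [[-34.0, 26.3, -3.0, 0.0, 0.0, 4.2], [-32.0, 28.8, -3.0, 0.0, 0.0, 4.2], [-29.8, 31.1, -3.0, 0.0, 0.0, 4.2], [-27.4, 33.2, -3.0, 0.0, 0.0, 4.2], [-24.9, 35.1, -3.0, 0.0, 0.0, 4.2], [-22.2, 36.8, -3.0, 0.0, 0.0, 4.2], [-19.5, 38.4, -3.0, 0.0, 0.0, 4.2], [-16.6, 39.7, -3.1, 0.0, 0.0, 4.2]]
17 [[-13.6, 40.8, -3.1, 0.0, 0.0, 4.2], [-10.6, 41.7, -3.1, 0.0, 0.0, 4.2], [-7.4, 42.4, -3.1, 0.0, 0.0, 4.2], [-4.3, 42.8, -3.1, 0.0, 0.0, 4.2], [-1.1, 43.0, -3.1, 0.0, 0.0, 4.2], [2.0, 43.0, -3.1, 0.0, 0.0, 4.2], [5.2, 42.7, -3.1, 0.0, 0.0, 4.2], [8.3, 42.2, -3.1, 0.0, 0.0, 4.2]]
17 [[11.4, 41.5, -3.1, 0.0, 0.0, 4.2]]
```

Call:
arm_command(
  targets=[
    [-34,26.3,-3,0,0,4.2],
    [-32,28.8,-3,0,0,4.2],
    [-29.8,31.1,-3,0,0,4.2],
    [-27.4,33.2,-3,0,0,4.2],
    [-24.9,35.1,-3,0,0,4.2],
    [-22.2,36.8,-3,0,0,4.2],
    [-19.5,38.4,-3,0,0,4.2],
    [-16.6,39.7,-3,0,0,4.2],
  ],
)

```text
clock: 0.95
position: [0.3082, 0.2603, 0.2699]
tool_rot: [-3.141, 0.004, 0.654]
force: [1.1, 0.4, 0.2]
grip_width: 0.0856
```

Call:
arm_command(
  targets=[
    [-13.6,40.8,-3,0,0,4.2],
    [-10.6,41.7,-3,0,0,4.2],
    [-7.4,42.4,-3,0,0,4.2],
    [-4.3,42.8,-3,0,0,4.2],
    [-1.1,43,-3,0,0,4.2],
    [2,43,-3,0,0,4.2],
    [5.2,42.7,-3,0,0,4.2],
    [8.3,42.2,-3,0,0,4.2],
  ],
)

```text
clock: 1.75
position: [0.4186, -0.0803, 0.2959]
tool_rot: [-3.14, 0.0, 0.044]
force: [1.0, 1.2, 0.5]
grip_width: 0.0852
```

Run:
```python
from h import *
st(); plan(.46,-.07,.28,0)
c,P=cloud("wrist"); save("w0.png",c); np.savez("w0.npz",c=c,P=P)
Q=np.load("scene0.npz")["P"].reshape(-1,3);Q=np.r_[Q,np.load("top0.npz")["P"].reshape(-1,3)]
m=(Q[:,0]<.62)&(Q[:,0]>.3)&(Q[:,1]<-.15)&(Q[:,1]>-.5)&(Q[:,2]>.1);q=Q[m]
print("high",len(q),q.min(0),q.max(0))
for y in np.arange(-.2,-.5,-.025):
    k=q[abs(q[:,1]-y)<.0125]; print(round(y,3),len(k),k.min(0) if len(k) else '')
```

```text
t 1.75 [ 0.4186 -0.0803  0.2959] [-1.7989e+02  1.0000e-02  2.5000e+00] F [1.  1.2 0.5] w 0.0852
2 [[20.9, -4.2, 7.9, -0.1, 0.0, 1.3], [20.8, -4.7, 7.9, -0.1, 0.0, 1.3]]
high 11484 [ 0.49561855 -0.47398677  0.10005667] [ 0.61999815 -0.30539629  0.47382564]
-0.2 0 
-0.225 0 
-0.25 0 
-0.275 0 
-0.3 89 [ 0.5933905  -0.31249672  0.10059631]
-0.325 925 [ 0.54574294 -0.33744929  0.1012665 ]
-0.35 2221 [ 0.49734419 -0.36247305  0.10053792]
-0.375 2332 [ 0.49561855 -0.38749031  0.10047918]
-0.4 1265 [ 0.50537992 -0.41249183  0.10045438]
-0.425 2061 [ 0.50663226 -0.43749748  0.10085721]
-0.45 2196 [ 0.50581531 -0.46247932  0.10051875]
-0.475 395 [ 0.51252851 -0.47398677  0.10005667]
```

View pics/w0.png

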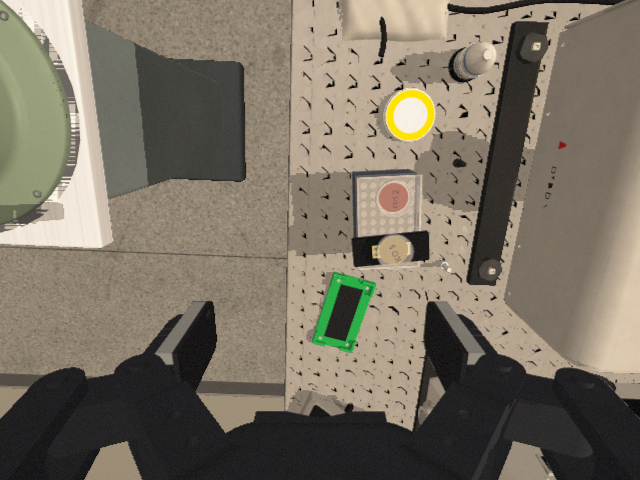

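```bash
cat >> h.py <<'E'
def fit(p,lo,hi,zr,box=None):
    "points of cloud p within height range and xy window"
    q=p.reshape(-1,3); m=(q[:,2]>zr[0])&(q[:,2]<zr[1])&(q[:,0]>lo[0])&(q[:,0]<hi[0])&(q[:,1]>lo[1])&(q[:,1]<hi[1])
    q=q[m]; r=cv2.minAreaRect((q[:,:2]*1000).astype(np.float32)); c,rad=cv2.minEnclosingCircle((q[:,:2]*1000).astype(np.float32))
    print(len(q),"mean",np.round(q.mean(0)*1000,1),"rect",np.round(r[0],1),np.round(r[1],1),round(r[2],1),"circ",np.round(c,1),round(rad,1)); return q
def comp(c,P,lo,hi,window=None):
    h=cv2.cvtColor(c,cv2.COLOR_RGB2HSV); m=cv2.inRange(h,np.array(lo),np.array(hi))
    if window: 
        k=np.zeros_like(m); k[window]=1; m=m*k
    n,l,s,ce=cv2.connectedComponentsWithStats(m); i=1+np.argmax(s[1:,4]); q=P[l==i]; q=q[~np.isnan(q[:,0])]
    r=cv2.minAreaRect((q[:,:2]*1000).astype(np.float32)); cc,rad=cv2.minEnclosingCircle((q[:,:2]*1000).astype(np.float32))
    print("px",np.round(ce[i]),s[i],"mean",np.round(q.mean(0)*1000,1),"rect",np.round(r[0],1),np.round(r[1],1),round(r[2],1),"circ",np.round(cc,1),round(rad,1))
    return l==i
E
python3 - <<'E'
from h import *
z=np.load("w0.npz"); c,P=z["c"],z["P"]
for v,u in [(115,409),(197,393),(250,395),(250,363),(250,422),(200,370),(312,345)]: print((v,u),c[v,u],cv2.cvtColor(c[v:v+1,u:u+1],cv2.COLOR_RGB2HSV)[0,0],np.round(P[v,u]*1000,1))
W=np.s_[225:280,340:440]
comp(c,P,(22,140,140),(35,255,255),np.s_[80:150,370:450]); comp(c,P,(55,120,60),(75,255,255))
comp(c,P,(0,70,60),(8,255,255),np.s_[170:225,370:420]); comp(c,P,(12,60,90),(25,200,255),W)
fit(P,(.4,-.3),(.6,.03),(.074,.09)); fit(P,(.4,-.1),(.6,.0),(.064,.074)); fit(P,(.4,-.3),(.6,.03),(.05,.063));fit(P,(.4,-.2),(.6,-.10),(.064,.071))
# tall things near
E
```

```text
(115, 409) [248 241 230] [ 18  19 248] [512.9  12.6   8. ]
(197, 393) [135 112 112] [  0  43 135] [491.4 -67.5  70.1]
(250, 395) [190 165 124] [ 19  89 190] [ 497.6 -120.3   77.1]
(250, 363) [23 20 20] [ 0 33 23] [ 466.5 -125.    67.4]
(250, 422) [31 25 26] [175  49  31] [ 528.5 -122.8   66. ]
(200, 370) [179 162 144] [ 15  50 179] [470.5 -73.4  59.4]
(312, 345) [36 31 31] [ 0 35 36] [ 458.9 -232.1    4.4]
px [410. 114.] [386  90  48  50 920] mean [513.8  13.2   7.3] rect [513.7  12.8] [51.9 50.8] 2.4 circ [514.   12.6] 26.2
px [343. 311.] [ 312  272   64   81 1863] mean [ 456.  -231.6    4. ] rect [ 456.1 -233.7] [104.4  56.3] 77.0 circ [ 455.7 -233.2] 58.0
px [393. 197.] [379 183  29  29 633] mean [491.6 -67.7  69.1] rect [491.7 -68.1] [28.3 28.4] 52.8 circ [491.7 -67.7] 14.7
px [392. 250.] [372 236  39  28 731] mean [ 494.1 -120.5   76.8] rect [ 494.  -120.4] [37.4 28.7] 6.6 circ [ 494.1 -121.6] 20.5
1058 mean [ 496.9 -122.1   77.6] rect [ 497.1 -122.6] [36.8 37.9] 48.1 circ [ 497.2 -122.4] 19.2
1156 mean [492.7 -68.7  69. ] rect [492.9 -69.1] [37.1 37.7] 49.3 circ [493.1 -69.1] 19.1
2946 mean [488.2 -85.   58.2] rect [492.2 -98.4] [ 79.7 101.6] 5.4 circ [492.1 -98.1] 60.1
1221 mean [ 492.2 -122.3   67. ] rect [ 495.  -121.9] [79.8 34. ] 8.7 circ [ 495.4 -123.3] 42.1
```

Call:
arm_command(
  targets=[
    [20.9,-4.2,8,0,0,1.3],
    [20.8,-4.7,8,0,0,1.3],
    [0,0,20,0,0,0],
    [0,0,20,0,0,0],
    [0,0,20,0,0,0],
    [0,0,0,0,0,0],
  ],
)

```text
clock: 2.4
position: [0.4638, -0.0795, 0.2181]
tool_rot: [3.14, -0.003, -0.02]
force: [0.4, -0.0, -0.1]
grip_width: 0.0851
```

Run:
```python
from h import *
st()
c,P=cloud("wrist"); save("w1.png",c); np.savez("w1.npz",c=c,P=P)
```

```text
t 2.4 [ 0.4638 -0.0795  0.2181] [ 1.7993e+02 -1.6000e-01 -1.1700e+00] F [ 0.4 -0.  -0.1] w 0.0851
```

View pics/w1.png

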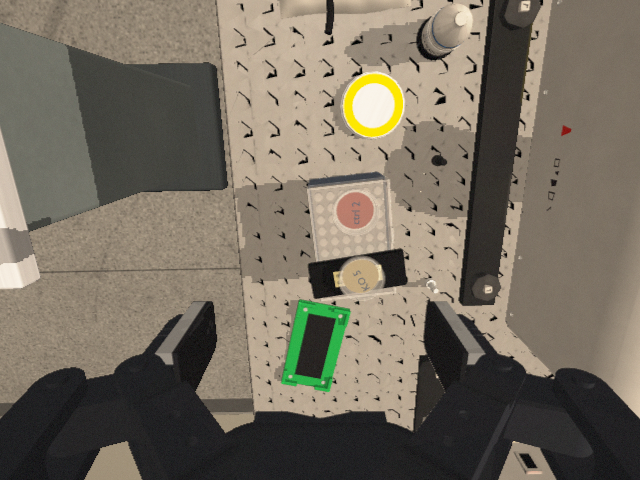

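Run:
```python
from h import *
z=np.load("w1.npz"); c,P=z["c"],z["P"]
comp(c,P,(22,140,140),(35,255,255),np.s_[50:160,320:430]); comp(c,P,(55,120,60),(75,255,255))
q=fit(P,(.4,-.3),(.6,.03),(.074,.09)); fit(P,(.4,-.1),(.6,.0),(.064,.074)); fit(P,(.4,-.2),(.6,-.0),(.053,.063))
h=cv2.cvtColor(c,cv2.COLOR_RGB2HSV); m=(h[...,2]<60)&(P[...,2]>.062)&(P[...,2]<.072)
q=P[m]; print(len(q),q.mean(0),cv2.minAreaRect((q[:,:2]*1000).astype(np.float32)))
m=P[...,2]>.063; m&=(P[...,2]<.071)&(P[...,1]<-.1); q=P[m]; print(len(q),q.mean(0),cv2.minAreaRect((q[:,:2]*1000).astype(np.float32)))
g=P[(abs(P[...,2]-.059)<.004)&(abs(P[...,0]-.493)<.05)&(abs(P[...,1]+.1)<.07)]; print("lid x/y",np.percentile(g,[.5,99.5],axis=0))
s=(np.array([.4638,-.0795,.2181])); 
for a in (np.s_[290:400,150:220],np.s_[290:400,420:500]):
    q=(P[a].reshape(-1,3)-s)*[1,-1,-1]; q=q[q[:,2]<.06]; print("finger tool coords",np.round(np.nanmax(q,0)*1000,1),np.round(np.nanmin(q,0)*1000,1), np.round(q[np.nanargmax(q[:,2])]*1000,1))
print("pin",np.nanmax(P[275:300,420:445,2]),P[287,432])
```

```text
px [373. 105.] [ 344   74   59   63 1418] mean [514.   13.3   7.3] rect [514.1  12.6] [51.5 51.5] 89.4 circ [514.1  12.7] 26.2
px [315. 344.] [ 281  300   69   92 2563] mean [ 456.3 -231.1    4. ] rect [ 456.2 -233.5] [104.5  55.7] 76.8 circ [ 456.  -233.5] 58.3
1646 mean [ 497.2 -121.8   77.6] rect [ 497.3 -122.5] [37.6 37.2] 89.9 circ [ 497.3 -122.6] 19.1
1819 mean [493.1 -68.4  69.1] rect [493.2 -69.1] [37.1 37.7] 44.8 circ [493.1 -69.2] 19.2
4442 mean [489.2 -84.   58.3] rect [492.2 -98. ] [ 78.5 101.1] 5.5 circ [492.6 -98.2] 60.1
1813 [ 0.49576718 -0.12025122  0.06685792] ((558.0317993164062, -96.35293579101562), (218.5006103515625, 47.73577880859375), 22.940950393676758)
2659 [ 0.53881401 -0.13274866  0.06700602] ((560.0775146484375, -206.14700317382812), (201.24961853027344, 210.92259216308594), 3.24017333984375)
lid x/y [[ 0.45608004 -0.14910435  0.05615298]
 [ 0.52826159 -0.04599401  0.06218279]]
finger tool coords [-26.1  11.9   5.1] [-56.1 -18.1 -59.8] [-42.4  -1.1   5.1]
finger tool coords [57.2 13.   5. ] [ 27.7 -16.7 -60.1] [43.6 -0.2  5. ]
pin 0.02272520148601931 [ 0.57540729 -0.15886593  0.0171904 ]
```

Run:
```python
from h import *
plan(.4973,-.1225,.125,8,v=30)
```

```text
4 [[8.4, 10.5, 23.6, 0.0, -0.1, -2.3], [8.0, 10.8, 23.6, 0.0, -0.1, -2.3], [7.6, 11.2, 23.6, 0.0, -0.1, -2.3], [7.1, 11.5, 23.6, 0.0, -0.1, -2.3]]
```

Call:
arm_command(
  targets=[
    [8.4,10.5,23.6,0,0,-2.3],
    [8,10.8,23.6,0,0,-2.3],
    [7.6,11.2,23.6,0,0,-2.3],
    [7.1,11.5,23.6,0,0,-2.3],
    [0,0,0,0,0,0],
    [0,0,0,0,0,0],
  ],
  grip=70,
  grip_force=25,
)

```text
clock: 3.05
position: [0.5027, -0.123, 0.1291]
tool_rot: [3.14, -0.013, 0.147]
force: [-0.1, -0.2, 0.3]
grip_width: 0.0597
```

Run:
```python
from h import *
st(); plan(.4973,-.1225,.085,8,v=15)
c,P=cloud("wrist"); save("w2.png",c)
q=fit(P,(.4,-.3),(.6,.03),(.074,.09));fit(P,(.4,-.1),(.6,.0),(.066,.073))
```

```text
t 3.05 [ 0.5027 -0.123   0.1291] [179.91  -0.72   8.42] F [-0.1 -0.2  0.3] w 0.0597
3 [[-1.9, -0.5, 14.7, 0.0, -0.2, 0.1], [-1.9, -0.5, 14.7, 0.0, -0.2, 0.1], [-1.8, -0.4, 14.7, 0.0, -0.2, 0.1]]
3784 mean [ 497.3 -121.7   77.6] rect [ 497.5 -122.5] [37.5 37.7] 9.3 circ [ 497.6 -122.8] 19.3
4371 mean [493.2 -68.6  69.1] rect [493.3 -69. ] [37.5 37.9] 54.5 circ [493.3 -69.2] 19.0
```

View pics/w2.png

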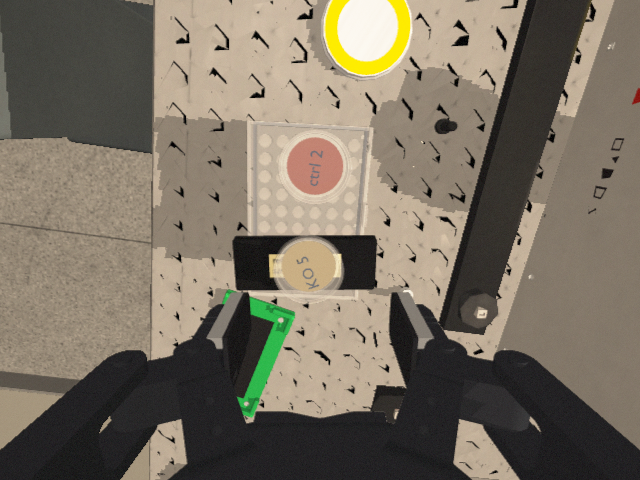

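The tan dish "KO 5" is at (309,267) on the case and the pink dish "ctrl 2" at (315,167). The jaws line up with the case's length.

Call:
arm_command(
  targets=[
    [-2.5,-0.5,0,0,-0.4,0],
    [-2.5,-0.5,0,0,-0.4,0],
    [-0.5,0,14.5,0,0,0],
    [0,0,14.5,0,0,0],
    [0,0,14,0,0,0],
    [0,0,0,0,0,0],
  ],
)

```text
clock: 3.7
position: [0.4982, -0.1199, 0.091]
tool_rot: [3.139, -0.004, 0.149]
force: [-0.9, 0.2, -0.8]
grip_width: 0.0596
```

Run:
```python
from h import *
st(); plan(.4973,-.1225,.085,8,n=1)
```

```text
t 3.7 [ 0.4982 -0.1199  0.091 ] [179.87  -0.24   8.52] F [-0.9  0.2 -0.8] w 0.0596
1 [[-1.3, 2.5, 6.0, 0.1, -0.2, 0.5]]
```

Call:
arm_command(
  targets=[
    [-1.3,2.5,6,0.1,-0.2,0],
    [0,0,0,0,0,0],
    [0,0,1,0,0,0],
    [0,0,0,0,0,0],
  ],
)

```text
clock: 4.1
position: [0.4979, -0.1225, 0.086]
tool_rot: [3.141, -0.002, 0.149]
force: [0.5, -0.5, 0.2]
grip_width: 0.0598
```

Call:
arm_command(
  targets=[
    [0,0,0,0,0,0],
    [0,0,0,0,0,0],
    [0,0,0,0,0,0],
    [0,0,0,0,0,0],
    [0,0,0,0,0,0],
    [0,0,0,0,0,0],
    [0,0,0,0,0,0],
    [0,0,0,0,0,0],
  ],
  grip=20,
  grip_force=25,
)

```text
clock: 4.9
position: [0.4983, -0.1225, 0.0868]
tool_rot: [3.141, -0.003, 0.149]
force: [0.8, -0.4, -1.3]
grip_width: 0.0367
```

Run:
```python
from h import *
st(); plan(.514,.0127,.135,8,v=30,start=(.4973,-.1225,.135,8))
c,P=cloud("wrist"); save("w3.png",c)
```

```text
t 4.9 [ 0.4983 -0.1225  0.0868] [179.94  -0.2    8.53] F [ 0.8 -0.4 -1.3] w 0.0367
5 [[7.1, -26.3, 0, 0.0, 0.0, 0.0], [7.1, -26.3, 0, 0.0, 0.0, 0.0], [7.1, -26.3, 0, 0.0, 0.0, 0.0], [7.1, -26.3, 0, 0.0, 0.0, 0.0], [7.1, -26.3, 0, 0.0, 0.0, 0.0]]
```

View pics/w3.png

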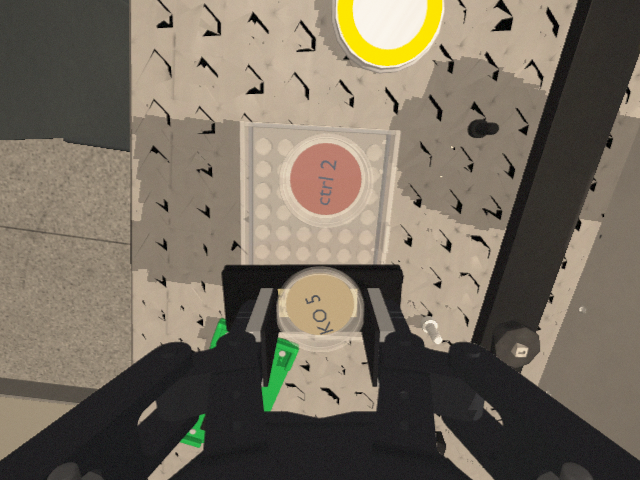

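Call:
arm_command(
  targets=[
    [0,0,-8,0,0,0],
    [0,0,-15,0,0,0],
    [0,0,-20,0,0,0],
    [0,0,-10,0,0,0],
    [7,-26,0,0,0,0],
    [7,-26,0,0,0,0],
    [7,-26,0,0,0,0],
    [7,-26,0,0,0,0],
  ],
)

```text
clock: 5.75
position: [0.5107, -0.0161, 0.1448]
tool_rot: [3.139, -0.005, 0.142]
force: [0.1, -0.5, -0.7]
grip_width: 0.0367
```

Call:
arm_command(
  targets=[
    [7,-26,0,0,0,0],
    [0,0,0,0,0,0],
    [0,0,0,0,0,0],
  ],
)

```text
clock: 6.05
position: [0.5143, 0.0157, 0.1452]
tool_rot: [3.14, -0.006, 0.147]
force: [-0.2, -0.1, 0.3]
grip_width: 0.0368
```

Run:
```python
from h import *
st(); plan(.514,.0127,.055,8.5,v=20)
```

```text
t 6.05 [0.5143 0.0157 0.1452] [179.94  -0.34   8.42] F [-0.2 -0.1  0.3] w 0.0368
5 [[-0.2, 0.6, 18.0, 0.0, -0.1, 0], [-0.2, 0.6, 18.0, 0.0, -0.1, 0], [-0.2, 0.6, 18.0, 0.0, -0.1, 0], [-0.2, 0.6, 18.0, 0.0, -0.1, 0], [-0.2, 0.6, 18.0, 0.0, -0.1, 0]]
```

Call:
arm_command(
  targets=[
    [-0.2,0.6,20,0,-0.1,0],
    [-0.2,0.6,20,0,-0.1,0],
    [-0.2,0.6,20,0,-0.1,0],
    [-0.2,0.6,20,0,0,0],
    [-0.2,0.6,15,0,0,0],
    [0,0,0,0,0,0],
    [0,0,0,0,0,0],
  ],
)

```text
clock: 6.75
position: [0.5145, 0.0067, 0.0487]
tool_rot: [3.139, -0.003, 0.141]
force: [-0.1, -0.3, -0.1]
grip_width: 0.0366
```

Run:
```python
from h import *
st(); plan(.514,.0127,.0285,8.5,n=2)
c,P=cloud("wrist"); comp(c,P,(22,140,140),(35,255,255));
```

```text
t 6.75 [0.5145 0.0067 0.0487] [ 1.7987e+02 -1.6000e-01  8.0800e+00] F [-0.1 -0.3 -0.1] w 0.0366
2 [[0.1, -3.0, 10.1, 0.1, -0.1, -0.2], [0.2, -3.0, 10.1, 0.1, -0.1, -0.2]]
px [320. 250.] [ 268  220  104   79 2728] mean [512.8  23.6   8.3] rect [513.5  19.5] [51.8 39.1] 6.9 circ [514.   13.1] 26.2
```

Call:
arm_command(
  targets=[
    [0,-3.5,5,0.1,0,-0.2],
    [0,-3,4,0.1,0,-0.2],
    [0,0,3,0,0,0],
    [0,0,0,0,0,0],
  ],
)

```text
clock: 7.2
position: [0.5146, 0.0141, 0.0378]
tool_rot: [-3.14, -0.006, 0.149]
force: [-0.9, -0.7, -0.6]
grip_width: 0.0364
```

Run:
```python
from h import *
st(); plan(.514,.0127,.0278,8.5,n=2)
```

```text
t 7.2 [0.5146 0.0141 0.0378] [-179.91   -0.35    8.54] F [-0.9 -0.7 -0.6] w 0.0364
2 [[-0.4, 0.6, 5.0, 0, -0.2, 0.0], [-0.4, 0.6, 5.0, 0, -0.2, 0.0]]
```

Call:
arm_command(
  targets=[
    [-0.4,0.6,5,-0.1,-0.2,0],
    [-0.2,0.6,4,0,-0.2,0],
    [0,0,0,0,0,0],
    [0,0,0,0,0,0],
  ],
)

```text
clock: 7.6
position: [0.5143, 0.0127, 0.028]
tool_rot: [3.141, 0.002, 0.149]
force: [-0.4, 0.1, -0.2]
grip_width: 0.0367
```

Call:
arm_command(
  targets=[
    [0,0,1,0,0,0],
    [0,0,0,0,0,0],
    [0,0,0,0,0,0],
  ],
)

```text
clock: 7.9
position: [0.5144, 0.0126, 0.0271]
tool_rot: [3.141, 0.001, 0.149]
force: [-0.3, 0.0, -1.4]
grip_width: 0.0365
```

Run:
```python
from h import *
st(); plan(.514,.0127,.0268,8.5,n=1)
```

```text
t 7.9 [0.5144 0.0126 0.0271] [1.7997e+02 8.0000e-02 8.5400e+00] F [-0.3  0.  -1.4] w 0.0365
1 [[-0.3, -0.2, 0.3, 0.0, 0.1, 0.0]]
```

Call:
arm_command(
  targets=[
    [0,0,0.8,0,0,0],
    [0,0,0,0,0,0],
    [0,0,0,0,0,0],
  ],
)

```text
clock: 8.2
position: [0.5144, 0.0126, 0.0269]
tool_rot: [3.141, 0.001, 0.149]
force: [-0.1, -0.1, 0.2]
grip_width: 0.0364
```

Call:
arm_command(
  targets=[
    [0,0,0.8,0,0,0],
    [0,0,0,0,0,0],
    [0,0,0,0,0,0],
  ],
)

```text
clock: 8.5
position: [0.5145, 0.0126, 0.0268]
tool_rot: [-3.141, 0.0, 0.149]
force: [0.0, -0.3, 0.1]
grip_width: 0.0362
```

Call:
arm_command(
  targets=[
    [0,0,0,0,0,0],
    [0,0,0,0,0,0],
    [0,0,0,0,0,0],
    [0,0,0,0,0,0],
    [0,0,0,0,0,0],
  ],
  grip=70,
)

```text
clock: 9.0
position: [0.5146, 0.0126, 0.0266]
tool_rot: [-3.141, 0.0, 0.149]
force: [0.2, 0.8, 1.0]
grip_width: 0.0597
```

Call:
arm_command(
  targets=[
    [0,0,-15,0,0,0],
    [0,0,-25,0,0,0],
    [0,0,-30,0,0,0],
    [0,0,-30,0,0,0],
    [-5,26,0,0,0,0],
    [-5,26,0,0,0,0],
    [0,0,0,0,0,0],
    [0,0,0,0,0,0],
  ],
)

```text
clock: 9.8
position: [0.5123, -0.0412, 0.1305]
tool_rot: [-3.141, 0.001, 0.15]
force: [0.1, 0.1, -0.3]
grip_width: 0.0596
```

Run:
```python
from h import *
st(); 
c,P=cloud("wrist"); save("w4.png",c)
comp(c,P,(22,140,140),(35,255,255)); fit(P,(.48,-.03),(.55,.05),(.0145,.025)); fit(P,(.44,-.1),(.53,-.03),(.066,.073))
plan(.493,-.069,.095,5.5,v=25)
```

```text
t 9.8 [ 0.5123 -0.0412  0.1305] [-1.7998e+02  3.0000e-02  8.6200e+00] F [ 0.1  0.1 -0.3] w 0.0596
px [332. 157.] [ 296  121   76   78 2102] mean [512.8  14.6   8. ] rect [514.2  12.8] [51.4 51.5] 8.4 circ [514.3  12.8] 26.3
2678 mean [514.9  12.8  17.8] rect [515.2  12.5] [37.5 37.3] 8.7 circ [515.   12.4] 19.1
3056 mean [493.6 -67.8  69.1] rect [494. -69.] [35.7 38.2] 8.2 circ [493.1 -68.9] 19.4
2 [[-11.6, 12.2, 17.7, 0.0, 0.0, 1.6], [-11.2, 12.6, 17.7, 0.0, 0.0, 1.6]]
```

View pics/w4.png

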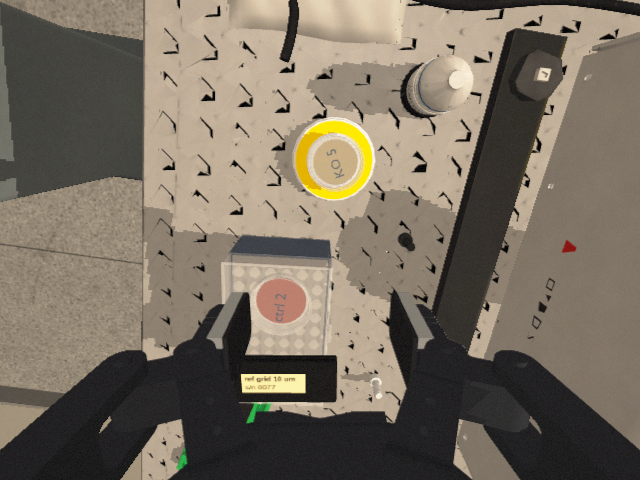

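Call:
arm_command(
  targets=[
    [-11.6,12.2,14,0,0,1.5],
    [-8,12.6,14,0,0,1.5],
    [0,0,8,0,0,0],
    [0,0,0,0,0,0],
    [0,0,0,0,0,0],
  ],
)

```text
clock: 10.35
position: [0.4967, -0.0653, 0.093]
tool_rot: [-3.14, 0.001, 0.102]
force: [0.0, 0.1, -0.1]
grip_width: 0.0599
```

Run:
```python
from h import *
st(); plan(.493,-.069,.078,6,n=2)
```

```text
t 10.35 [ 0.4967 -0.0653  0.093 ] [-1.7994e+02  5.0000e-02  5.8300e+00] F [ 0.   0.1 -0.1] w 0.0599
2 [[-2.0, 1.6, 7.5, 0, 0.0, -0.1], [-2.0, 1.6, 7.5, 0, 0.0, -0.1]]
```

Call:
arm_command(
  targets=[
    [-3.3,3.3,0,0,0,0],
    [-0.8,0.8,7,0,0,0],
    [0,0,6,0,0,0],
    [0,0,0,0,0,0],
    [0,0,1.5,0,0,0],
    [0,0,0,0,0,0],
  ],
)

```text
clock: 10.95
position: [0.4939, -0.0684, 0.0781]
tool_rot: [-3.14, -0.001, 0.105]
force: [-0.1, -0.2, 0.2]
grip_width: 0.0601
```

Run:
```python
from h import *
st(); plan(.493,-.069,.078,6,n=1)
```

```text
t 10.95 [ 0.4939 -0.0684  0.0781] [-1.7991e+02 -4.0000e-02  6.0100e+00] F [-0.1 -0.2  0.2] w 0.0601
1 [[-0.9, 0.5, 0.1, -0.1, 0, 0.0]]
```

Call:
arm_command(
  targets=[
    [-0.7,0.5,0,-0.1,0,0],
    [0,0,0,0,0,0],
    [0,0,0,0,0,0],
    [0,0,0,0,0,0],
    [0,0,0,0,0,0],
    [0,0,0,0,0,0],
    [0,0,0,0,0,0],
    [0,0,0,0,0,0],
  ],
  grip=20,
  grip_force=25,
)

```text
clock: 11.75
position: [0.4934, -0.0691, 0.0785]
tool_rot: [3.141, -0.001, 0.105]
force: [0.5, 0.3, 0.5]
grip_width: 0.0363
```

Call:
arm_command(
  targets=[
    [0,0,-8,0,0,0],
    [0,0,-20,0,0,0],
    [0,0,-30,0,0,0],
    [0,0,-35,0,0,0],
    [0,0,0,0,0,0],
  ],
)

```text
clock: 12.25
position: [0.4926, -0.0697, 0.1762]
tool_rot: [3.141, 0.001, 0.104]
force: [0.0, -0.1, -1.1]
grip_width: 0.0365
```

Run:
```python
from h import *
st(); plan(.45,.34,.17,50,v=38)
```

```text
t 12.25 [ 0.4926 -0.0697  0.1762] [1.7997e+02 4.0000e-02 5.9300e+00] F [ 0.  -0.1 -1.1] w 0.0365
11 [[0, -37.4, 0.5, 0.0, 0.0, -4.0], [2.6, -37.4, 0.5, 0.0, 0.0, -4.0], [5.2, -37.1, 0.5, 0.0, 0.0, -4.0], [7.8, -36.6, 0.5, 0.0, 0.0, -4.0], [10.3, -36.0, 0.5, 0.0, 0.0, -4.0], [12.8, -35.2, 0.5, 0.0, 0.0, -4.0], [15.3, -34.2, 0.5, 0.0, 0.0, -4.0], [17.6, -33.1, 0.6, 0.0, 0.0, -4.0]]
11 [[19.9, -31.7, 0.6, 0.0, 0.0, -4.0], [22.0, -30.3, 0.6, 0.0, 0.0, -4.0], [24.1, -28.7, 0.6, 0.0, 0.0, -4.0]]
```

Call:
arm_command(
  targets=[
    [0,-37.4,0.5,0,0,-4],
    [2.6,-37.4,0.5,0,0,-4],
    [5.2,-37,0.5,0,0,-4],
    [7.8,-36.6,0.5,0,0,-4],
    [10.3,-36,0.5,0,0,-4],
    [12.8,-35.2,0.5,0,0,-4],
    [15.3,-34.2,0.5,0,0,-4],
    [17.6,-33,0.6,0,0,-4],
  ],
)

```text
clock: 13.05
position: [0.4591, 0.2338, 0.1747]
tool_rot: [3.138, -0.002, 0.673]
force: [1.0, 0.1, -0.4]
grip_width: 0.0366
```

Call:
arm_command(
  targets=[
    [20,-31.7,0.6,0,0,-4],
    [22,-30.3,0.6,0,0,-4],
    [24,-28.7,0.6,0,0,-4],
    [0,0,0,0,0,0],
    [0,0,0,0,0,0],
  ],
)

```text
clock: 13.55
position: [0.4422, 0.355, 0.1725]
tool_rot: [3.139, -0.001, 0.901]
force: [-0.1, -1.1, -0.8]
grip_width: 0.0363
```

Run:
```python
from h import *
st(); c,P=cloud("wrist"); save("w5.png",c); np.savez("w5.npz",c=c,P=P)
comp(c,P,(172,140,100),(180,255,255)); comp(c,P,(0,140,100),(6,255,255)); comp(c,P,(100,130,40),(122,255,255))
```

```text
t 13.55 [0.4422 0.355  0.1725] [ 1.7985e+02 -5.0000e-02  5.1620e+01] F [-0.1 -1.1 -0.8] w 0.0363Traceback (most recent call last):
  File "<stdin>", line 3, in <module>
  File "h.py", line 40, in comp
    n,l,s,ce=cv2.connectedComponentsWithStats(m); i=1+np.argmax(s[1:,4]); q=P[l==i]; q=q[~np.isnan(q[:,0])]
                                                      ~~~~~~~~~^^^^^^^^^
    return _wrapfunc(a, 'argmax', axis=axis, out=out, **kwds)
    return bound(*args, **kwds)
ValueError: attempt to get argmax of an empty sequence
```

View pics/w5.png

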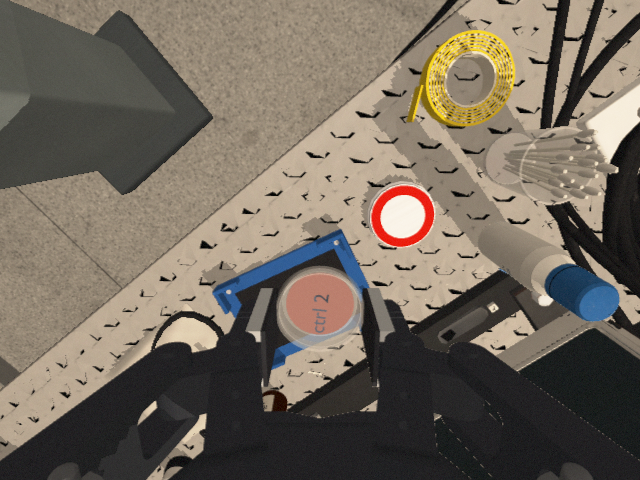

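Run:
```python
from h import *
z=np.load("w5.npz"); c,P=z["c"],z["P"]
comp(c,P,(0,140,100),(6,255,255)); comp(c,P,(100,130,40),(122,255,255),np.s_[220:400,180:400])
q=P.reshape(-1,3); 
Q=np.load("top0.npz")["P"].reshape(-1,3); S=np.load("scene0.npz")["P"].reshape(-1,3)
C=np.array([.480,.411])
for n,a in (("w",q),("t",Q),("s",S)):
    m=(a[:,2]>.05)&(a[:,2]<.4)&(np.hypot(a[:,0]-C[0],a[:,1]-C[1])<.1); 
    if n=="w": m&=~((np.hypot(a[:,0]-.4422,a[:,1]-.355)<.09))
    b=a[m]; d=np.hypot(b[:,0]-C[0],b[:,1]-C[1]); i=np.argsort(d)[:400:40]; print(n,len(b),[(np.round(b[k]*1000).tolist(),round(d[k]*1000)) for k in i])
plan(.480,.411,.09,50,v=25)
```

```text
px [402. 215.] [ 371  186   63   61 1435] mean [481.4 411.4   7.3] rect [481.9 410.9] [51.3 51.3] 70.2 circ [482.2 410.8] 26.2
px [290. 269.] [ 213  230  156   87 2939] mean [460.5 306.8   6.1] rect [453.1 307.9] [133.5  86.5] 63.5 circ [462.2 306.2] 71.0
w 7228 [([537.0, 454.0, 61.0], 71), ([540.0, 451.0, 66.0], 72), ([540.0, 451.0, 61.0], 73), ([540.0, 452.0, 56.0], 73), ([539.0, 454.0, 53.0], 73), ([540.0, 452.0, 53.0], 73), ([537.0, 457.0, 53.0], 73), ([537.0, 457.0, 72.0], 73), ([493.0, 483.0, 51.0], 73), ([491.0, 484.0, 58.0], 74)]
t 338 [([537.0, 453.0, 64.0], 71), ([537.0, 459.0, 76.0], 74), ([541.0, 458.0, 98.0], 77), ([509.0, 485.0, 52.0], 79), ([551.0, 452.0, 85.0], 82), ([556.0, 449.0, 72.0], 85), ([498.0, 498.0, 56.0], 88), ([552.0, 468.0, 118.0], 92), ([562.0, 462.0, 117.0], 97)]
s 302 [([539.0, 451.0, 68.0], 72), ([502.0, 484.0, 50.0], 77), ([508.0, 485.0, 63.0], 79), ([550.0, 456.0, 86.0], 83), ([477.0, 497.0, 64.0], 86), ([505.0, 497.0, 85.0], 89), ([561.0, 457.0, 99.0], 93), ([514.0, 502.0, 86.0], 97)]
5 [[13.4, -1.0, 16.5, 0.0, 0, 0.3], [13.4, -1.1, 16.5, 0.0, 0, 0.3], [13.4, -1.1, 16.5, 0.0, 0, 0.3], [13.4, -1.2, 16.5, 0.0, 0, 0.3], [13.4, -1.3, 16.5, 0.0, 0, 0.3]]
```

Call:
arm_command(
  targets=[
    [13,-2,16,0,0,0.3],
    [13,-2,16,0,0,0.3],
    [13,-2,16,0,0,0.3],
    [13,-2,16,0,0,0.3],
    [13,-2,16,0,0,0.3],
    [0,0,0,0,0,0],
    [0,0,0,0,0,0],
  ],
)

```text
clock: 14.3
position: [0.4796, 0.4063, 0.0916]
tool_rot: [3.137, -0.001, 0.862]
force: [1.1, -0.6, -0.1]
grip_width: 0.0367
```

Run:
```python
from h import *
st(); c,P=cloud("wrist"); comp(c,P,(0,140,100),(6,255,255)); plan(.482,.411,.05,50,n=2)
```

```text
t 14.3 [0.4796 0.4063 0.0916] [ 1.7975e+02 -5.0000e-02  4.9400e+01] F [ 1.1 -0.6 -0.1] w 0.0367
px [330. 239.] [ 287  210   84   72 1986] mean [476.7 416.7   8.6] rect [479.1 414.3] [51.8 43.1] 41.4 circ [482.1 411. ] 26.2
2 [[2.5, -0.7, 20.9, 0.1, 0, -0.3], [2.6, -0.6, 20.9, 0.1, 0, -0.3]]
```

Call:
arm_command(
  targets=[
    [2.5,-0.7,20,0.1,0,-0.3],
    [2.5,-0.7,20,0.1,0,-0.3],
    [0,0,12,0,0,0],
    [0,0,0,0,0,0],
    [0,0,0,0,0,0],
  ],
)

```text
clock: 14.85
position: [0.4829, 0.4095, 0.041]
tool_rot: [3.14, -0.004, 0.871]
force: [0.4, 0.2, -1.1]
grip_width: 0.0365
```

Run:
```python
from h import *
st(); plan(.482,.411,.029,50,n=2)
```

```text
t 14.85 [0.4829 0.4095 0.041 ] [179.92  -0.22  49.9 ] F [ 0.4  0.2 -1.1] w 0.0365
2 [[0.2, -0.8, 6.0, 0.0, -0.1, -0.1], [0.2, -0.8, 6.0, 0.0, -0.1, -0.1]]
```

Call:
arm_command(
  targets=[
    [0.3,-0.9,6,0,-0.1,0],
    [0.3,-0.9,5,0,-0.1,0],
    [0,0,0,0,0,0],
    [0,0,0,0,0,0],
  ],
)

```text
clock: 15.25
position: [0.4823, 0.4118, 0.0306]
tool_rot: [3.14, -0.002, 0.871]
force: [0.6, 0.1, -0.5]
grip_width: 0.0362
```

Call:
arm_command(
  targets=[
    [0,0,1.5,0,0,0],
    [0,0,0,0,0,0],
    [0,0,0,0,0,0],
  ],
)

```text
clock: 15.55
position: [0.4824, 0.4119, 0.0293]
tool_rot: [3.14, -0.002, 0.871]
force: [-0.2, 0.3, -0.4]
grip_width: 0.0367
```

Run:
```python
from h import *
st(); plan(.482,.411,.0275,50,n=1)
```

```text
t 15.55 [0.4824 0.4119 0.0293] [ 1.7991e+02 -1.3000e-01  4.9900e+01] F [-0.2  0.3 -0.4] w 0.0367
1 [[-1.0, 0.2, 1.8, 0.1, -0.1, -0.1]]
```

Call:
arm_command(
  targets=[
    [-0.8,0.2,1.5,0,-0.1,0],
    [0,0,0,0,0,0],
    [0,0,0.8,0,0,0],
    [0,0,0,0,0,0],
  ],
)

```text
clock: 15.95
position: [0.4822, 0.4111, 0.0271]
tool_rot: [3.14, -0.001, 0.871]
force: [0.4, 1.0, -1.1]
grip_width: 0.0365
```

Call:
arm_command(
  targets=[
    [0,0,0.7,0,0,0],
    [0,0,0,0,0,0],
    [0,0,0,0,0,0],
  ],
)

```text
clock: 16.25
position: [0.4823, 0.4112, 0.0272]
tool_rot: [3.14, -0.001, 0.871]
force: [1.1, 0.5, -0.8]
grip_width: 0.0364
```

Seated: z has stopped at 27.2 mm, the expected contact height. I'll release, back up and look at both the stand and the blue nest.

Call:
arm_command(
  targets=[
    [0,0,0,0,0,0],
    [0,0,0,0,0,0],
    [0,0,0,0,0,0],
    [0,0,0,0,0,0],
    [0,0,0,0,0,0],
  ],
  grip=70,
)

```text
clock: 16.75
position: [0.4823, 0.4112, 0.0269]
tool_rot: [3.14, -0.001, 0.871]
force: [0.8, 0.1, -0.3]
grip_width: 0.0595
```

Call:
arm_command(
  targets=[
    [0,0,-15,0,0,0],
    [0,0,-30,0,0,0],
    [0,0,-40,0,0,0],
    [0,0,-40,0,0,0],
    [-20,20,-40,0,0,4],
    [-26,28,-20,0,0,8],
    [-28,28,0,0,0,8],
    [-30,28,0,0,0,8],
  ],
)

```text
clock: 17.55
position: [0.4688, 0.2667, 0.225]
tool_rot: [-3.138, -0.006, 0.372]
force: [0.1, 0.2, -0.6]
grip_width: 0.0593
```

Call:
arm_command(
  targets=[
    [-30,30,0,0,0,8],
    [0,0,0,0,0,0],
    [0,0,0,0,0,0],
  ],
)

```text
clock: 17.85
position: [0.4502, 0.2214, 0.2286]
tool_rot: [-3.134, -0.008, 0.215]
force: [0.0, 0.8, 0.5]
grip_width: 0.0594
```

Run:
```python
from h import *
st(); c,P=cloud("wrist"); save("w6.png",c); np.savez("w6.npz",c=c,P=P)
comp(c,P,(0,140,100),(6,255,255)); fit(P,(.44,.37),(.53,.45),(.0145,.025)); comp(c,P,(100,130,40),(122,255,255))
```

```text
t 17.85 [0.4502 0.2214 0.2286] [-179.55   -0.45   12.33] F [0.  0.8 0.5] w 0.0594
px [400.  21.] [371   0  62  37 792] mean [484.4 396.9   7.3] rect [484.9 398.8] [52.4 28. ] 12.8 circ [482.2 410.3] 26.2
894 mean [483.5 401.8  17.5] rect [483.9 400.6] [37.5 18.2] 11.3 circ [482.3 408.6] 18.7
px [378. 138.] [ 305   56  150  169 5699] mean [491.9 297.6   4.9] rect [493.3 292.2] [124.1  97.1] 77.5 circ [493.2 291.9] 77.4
```

View pics/w6.png

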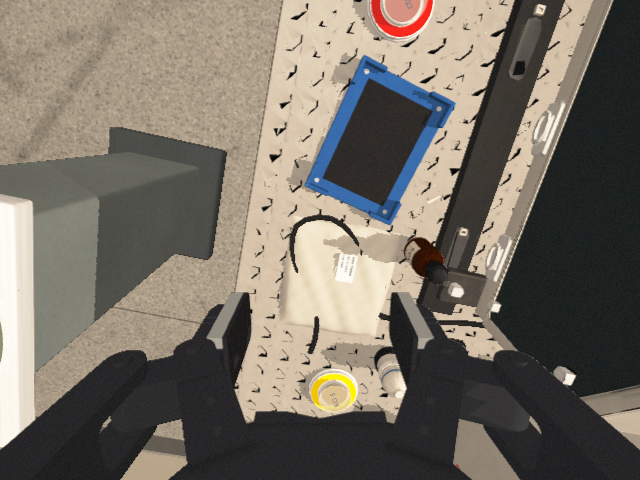

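Run:
```python
from h import *
plan(.505,-.12,.17,-81,v=40)
```

```text
12 [[-1.6, 28.8, 4.7, -0.1, 0.0, 7.8], [2.3, 28.7, 4.7, -0.1, 0.0, 7.8], [6.1, 28.2, 4.7, -0.1, 0.0, 7.8], [9.9, 27.1, 4.7, -0.1, 0.0, 7.8], [13.5, 25.5, 4.8, -0.1, 0.0, 7.8], [16.8, 23.4, 4.8, -0.1, 0.0, 7.8], [19.8, 20.9, 4.8, -0.1, 0.0, 7.8], [22.4, 18.1, 4.8, -0.1, 0.0, 7.8]]
12 [[24.7, 14.8, 4.8, -0.1, 0.0, 7.8], [26.5, 11.4, 4.9, -0.1, 0.0, 7.8], [27.8, 7.7, 4.9, -0.1, 0.0, 7.8], [28.5, 3.8, 4.9, -0.1, 0.0, 7.8]]
```

Call:
arm_command(
  targets=[
    [-1.6,28.8,4.5,0,0,7.8],
    [2.3,28.7,4.5,0,0,7.8],
    [6,28.2,4.5,0,0,7.8],
    [10,27,4.5,0,0,7.8],
    [13.5,25.5,4.5,0,0,7.8],
    [16.8,23.4,4.5,0,0,7.8],
    [19.8,21,4.5,0,0,7.8],
    [22.4,18,4.5,0,0,7.8],
  ],
)

```text
clock: 18.7
position: [0.4902, -0.004, 0.1914]
tool_rot: [-3.125, 0.004, -0.89]
force: [1.0, 0.1, -0.1]
grip_width: 0.0595
```

Call:
arm_command(
  targets=[
    [24.7,14.8,4.5,0,0,7.8],
    [26.5,11.4,4.5,0,0,7.8],
    [27.8,7.7,4.5,0,0,7.8],
    [28.5,3.8,4.5,0,0,7.8],
    [0,0,0,0,0,0],
    [0,0,0,0,0,0],
  ],
)

```text
clock: 19.3
position: [0.5103, -0.1224, 0.171]
tool_rot: [-3.13, 0.012, -1.452]
force: [0.1, 0.8, -0.5]
grip_width: 0.0598
```

```bash
cat >> h.py <<'E'
def rect_case(c,P,z,win):
    "dark case top: largest blob near height z in xy window, its rect and its yaw"
    h=cv2.cvtColor(c,cv2.COLOR_RGB2HSV)
    m=(abs(P[...,2]-z)<.005)&(P[...,0]>win[0])&(P[...,0]<win[1])&(P[...,1]>win[2])&(P[...,1]<win[3])
    n,l,s,_=cv2.connectedComponentsWithStats(cv2.morphologyEx(m.astype(np.uint8),cv2.MORPH_OPEN,np.ones((3,3),np.uint8))); i=1+np.argmax(s[1:,4]); q=P[l==i]
    print(len(q),"mean",np.round(q.mean(0)*1000,1),cv2.minAreaRect((q[:,:2]*1000).astype(np.float32)))
E
python3 - <<'E'
from h import *
st(); print(np.round(bot.observe()["qpos"],2)); c,P=cloud("wrist"); save("w7.png",c); np.savez("w7.npz",c=c,P=P)
rect_case(c,P,.067,(.4,.6,-.2,-.05)); rect_case(c,P,.0585,(.4,.6,-.2,0)); comp(c,P,(55,120,60),(75,255,255))
E
```

```text
t 19.3 [ 0.5103 -0.1224  0.171 ] [-179.32    0.68  -83.21] F [ 0.1  0.8 -0.5] w 0.0598
[-0.46  0.63  0.85  1.97 -0.66  0.83 -0.69]
4905 mean [ 498.2 -123.    66.9] ((495.8988952636719, -123.62699890136719), (80.38115692138672, 31.789039611816406), 8.538994789123535)
7137 mean [493.5 -77.8  58.1] ((490.9011535644531, -78.00375366210938), (67.45988464355469, 61.554161071777344), 5.908745765686035)
px [442. 293.] [ 373  251  133   92 3435] mean [ 461.8 -236.6    5.2] rect [ 465.5 -212. ] [157.8  71. ] 67.3 circ [ 472.  -214.7] 82.7
```

View pics/w7.png

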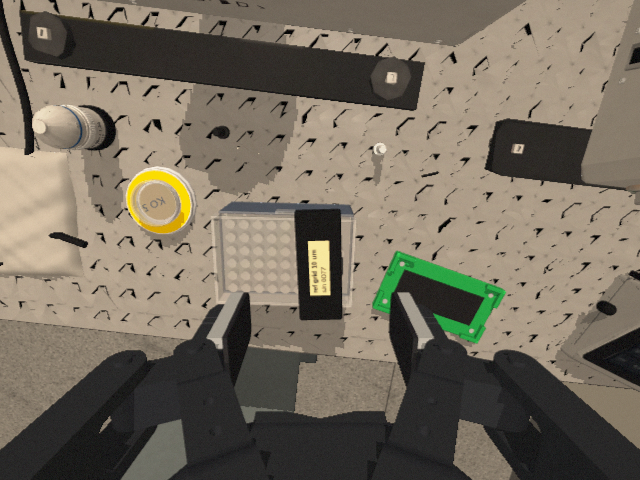

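Run:
```python
from h import *
plan(.4957,-.1232,.10,-81.5,v=22)
```

```text
4 [[0, 3.8, 17.7, -0.2, 0.2, -0.4], [-0.1, 3.8, 17.7, -0.2, 0.2, -0.4], [-0.2, 3.7, 17.7, -0.2, 0.2, -0.4], [-0.2, 3.7, 17.8, -0.2, 0.2, -0.4]]
```

Call:
arm_command(
  targets=[
    [0,4.5,18,-0.2,0.2,-0.4],
    [0,4,18,-0.2,0.2,-0.4],
    [0,4,18,-0.2,0.2,-0.4],
    [0,4,15,-0.2,0.2,-0.4],
    [0,0,0,0,0,0],
    [0,0,0,0,0,0],
  ],
)

```text
clock: 19.95
position: [0.4971, -0.1169, 0.1012]
tool_rot: [-3.14, 0.001, -1.404]
force: [0.8, -0.2, 0.5]
grip_width: 0.0596
```

Run:
```python
from h import *
st();plan(.4957,-.1232,.0775,-81.5,n=2)
```

```text
t 19.95 [ 0.4971 -0.1169  0.1012] [-1.7992e+02  3.0000e-02 -8.0460e+01] F [ 0.8 -0.2  0.5] w 0.0596
2 [[3.0, 1.2, 11.9, 0, 0.0, 0.5], [3.0, 1.2, 11.9, 0, 0.0, 0.5]]
```

Call:
arm_command(
  targets=[
    [5,2,0,0,0,1],
    [1.5,0.5,10,0,0,0],
    [0,0,11,0,0,0],
    [0,0,0,0,0,0],
    [0,0,2,0,0,0],
    [0,0,0,0,0,0],
    [0,0,0,0,0,0],
  ],
)

```text
clock: 20.65
position: [0.4972, -0.1237, 0.078]
tool_rot: [-3.137, 0.001, -1.421]
force: [0.3, 0.2, -0.2]
grip_width: 0.0597
```

Run:
```python
from h import *
st();plan(.4957,-.1232,.0775,-81.5,n=1)
```

```text
t 20.65 [ 0.4972 -0.1237  0.078 ] [-1.7976e+02  3.0000e-02 -8.1440e+01] F [ 0.3  0.2 -0.2] w 0.0597
1 [[-0.7, 1.4, 0.5, -0.2, 0.0, 0.1]]
```

Call:
arm_command(
  targets=[
    [-0.6,1.4,0.3,-0.2,0,0],
    [0,0,0,0,0,0],
    [0,0,0,0,0,0],
    [0,0,0,0,0,0],
    [0,0,0,0,0,0],
    [0,0,0,0,0,0],
    [0,0,0,0,0,0],
    [0,0,0,0,0,0],
  ],
  grip=10,
  grip_force=35,
)

```text
clock: 21.45
position: [0.4958, -0.1231, 0.0783]
tool_rot: [-3.14, 0.001, -1.421]
force: [0.3, 0.0, -0.1]
grip_width: 0.0297
```

Call:
arm_command(
  targets=[
    [0,0,0,0,0,0],
    [0,0,-8,0,0,0],
    [0,0,-20,0,0,0],
    [0,0,-30,0,0,0],
    [0,0,-25,0,0,0],
    [0,0,0,0,0,0],
  ],
)

```text
clock: 22.05
position: [0.495, -0.1239, 0.1657]
tool_rot: [3.141, 0.001, -1.423]
force: [0.8, -0.0, -1.1]
grip_width: 0.0297
```

Run:
```python
from h import *
st(); c,P=cloud("wrist"); save("w8.png",c); rect_case(c,P,.139,(.4,.6,-.2,-.05)); plan(.456,-.22,.145,-13.2,v=30)
```

```text
t 22.05 [ 0.495  -0.1239  0.1657] [ 1.7996e+02  3.0000e-02 -8.1510e+01] F [ 0.8 -0.  -1.1] w 0.0297Traceback (most recent call last):
  File "<stdin>", line 2, in <module>
  File "h.py", line 48, in rect_case
    n,l,s,_=cv2.connectedComponentsWithStats(cv2.morphologyEx(m.astype(np.uint8),cv2.MORPH_OPEN,np.ones((3,3),np.uint8))); i=1+np.argmax(s[1:,4]); q=P[l==i]
                                                                                                                               ~~~~~~~~~^^^^^^^^^
    return _wrapfunc(a, 'argmax', axis=axis, out=out, **kwds)
    return bound(*args, **kwds)
ValueError: attempt to get argmax of an empty sequence
```

Run:
```python
from h import *
c,P=cloud("wrist"); rect_case(c,P,.154,(.4,.6,-.2,-.05)); plan(.456,-.225,.125,-13.2,v=30)
```

```text
12495 mean [ 498.7 -123.8  153.3] ((495.1258239746094, -124.20033264160156), (80.20751190185547, 42.88335418701172), 7.591982841491699)
9 [[10.6, 5.9, 4.3, 0.0, 0.0, -7.6], [9.7, 7.2, 4.3, 0.0, 0.0, -7.6], [8.6, 8.4, 4.3, 0.0, 0.0, -7.6], [7.5, 9.5, 4.3, 0.0, 0.0, -7.6], [6.1, 10.4, 4.3, 0.0, 0.0, -7.6], [4.7, 11.1, 4.3, 0.0, 0.0, -7.6], [3.2, 11.6, 4.3, 0.0, 0.0, -7.6], [1.6, 12.0, 4.3, 0.0, 0.0, -7.6]]
9 [[0.0, 12.1, 4.3, 0.0, 0.0, -7.6]]
```

Call:
arm_command(
  targets=[
    [10.6,6,4,0,0,-7.6],
    [9.7,7.2,4,0,0,-7.6],
    [8.6,8.4,4,0,0,-7.6],
    [7.5,9.5,4,0,0,-7.6],
    [6,10.4,4,0,0,-7.6],
    [4.7,11,4,0,0,-7.6],
    [3.2,11.6,4,0,0,-7.6],
    [1.6,12,4,0,0,-7.6],
  ],
)

```text
clock: 22.95
position: [0.458, -0.2138, 0.1247]
tool_rot: [3.141, 0.012, -0.318]
force: [0.1, -0.1, -0.2]
grip_width: 0.0298
```

Call:
arm_command(
  targets=[
    [0,12,4,0,0,-7.6],
    [0,0,0,0,0,0],
    [0,0,0,0,0,0],
  ],
)

```text
clock: 23.25
position: [0.452, -0.2263, 0.1185]
tool_rot: [-3.139, 0.016, -0.183]
force: [0.9, 0.3, -0.8]
grip_width: 0.03
```

Run:
```python
from h import *
st(); print(np.round(bot.observe()["qpos"],2)); plan(.456,-.2335,.055,-13.2,v=20)
c,P=cloud("wrist"); save("w9.png",c)
comp(c,P,(55,120,60),(75,255,255))
```

```text
t 23.25 [ 0.452  -0.2263  0.1185] [-179.84    0.89  -10.51] F [ 0.9  0.3 -0.8] w 0.03
[ 0.04  0.58  0.42  2.02 -0.39  0.63  0.54]
4 [[1.5, 1.6, 15.8, 0, 0.2, 0.7], [1.5, 1.6, 15.9, 0, 0.2, 0.7], [1.5, 1.6, 15.9, 0, 0.2, 0.7], [1.4, 1.6, 15.9, 0, 0.2, 0.7]]
px [338. 205.] [ 291  173   84  115 3208] mean [ 467.9 -204.1    5.2] rect [ 459.1 -222.2] [80.3 55.3] 76.9 circ [ 458.9 -222.5] 48.5
```

View pics/w9.png

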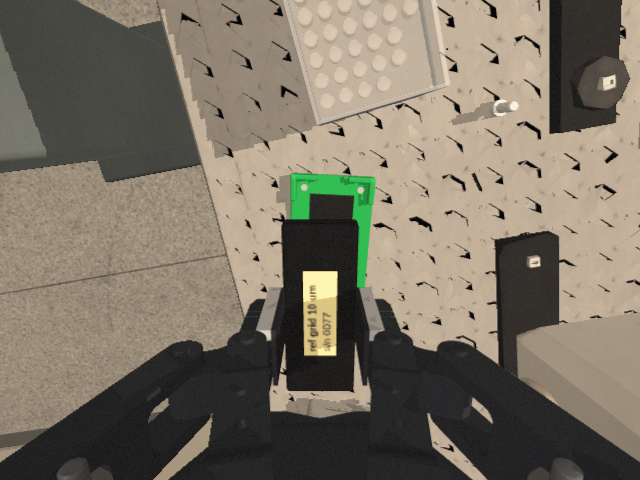

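Call:
arm_command(
  targets=[
    [3.5,3,0,0,0.5,1.4],
    [3,3,0,0,0.5,1.3],
    [0,0,18,0,0,0],
    [0,0,18,0,0,0],
    [0,0,15,0,0,0],
    [0,0,0,0,0,0],
    [0,0,0,0,0,0],
  ],
)

```text
clock: 24.0
position: [0.4609, -0.232, 0.0667]
tool_rot: [-3.14, -0.007, -0.246]
force: [-0.0, -0.1, -0.6]
grip_width: 0.0297
```

Run:
```python
from h import *
st(); plan(.456,-.2335,.04,-13.2,n=2)
```

```text
t 24.0 [ 0.4609 -0.232   0.0667] [-179.92   -0.41  -14.08] F [-0.  -0.1 -0.6] w 0.0297
2 [[-2.3, 1.3, 13.3, 0, -0.2, -0.4], [-2.2, 1.3, 13.3, 0, -0.2, -0.4]]
```

Call:
arm_command(
  targets=[
    [-2.3,1.2,0,0,-0.2,-0.5],
    [-2.3,1,0,0,-0.2,-0.4],
    [0,0,15,0,0,0],
    [0,0,10,0,0,0],
    [0,0,0,0,0,0],
    [0,0,0,0,0,0],
  ],
)

```text
clock: 24.6
position: [0.4568, -0.2337, 0.0441]
tool_rot: [-3.141, -0.004, -0.229]
force: [0.6, 0.1, -2.3]
grip_width: 0.03
```

Run:
```python
from h import *
st(); plan(.456,-.2335,.03,-13.2,n=2)
```

```text
t 24.6 [ 0.4568 -0.2337  0.0441] [-179.96   -0.21  -13.15] F [ 0.6  0.1 -2.3] w 0.03
2 [[-0.5, 0, 7.0, 0, -0.1, 0.0], [-0.4, 0, 7.0, 0, -0.1, 0.0]]
```

Call:
arm_command(
  targets=[
    [-0.5,0,7,0,-0.1,0],
    [-0.4,0,7,0,-0.1,0],
    [0,0,3,0,0,0],
    [0,0,0,0,0,0],
    [0,0,2,0,0,0],
    [0,0,0,0,0,0],
  ],
)

```text
clock: 25.2
position: [0.4563, -0.2337, 0.0243]
tool_rot: [-3.141, -0.001, -0.229]
force: [-0.4, -0.3, -0.1]
grip_width: 0.0299
```

Call:
arm_command(
  targets=[
    [0,0,1,0,0,0],
    [0,0,0,0,0,0],
    [0,0,0,0,0,0],
  ],
)

```text
clock: 25.5
position: [0.4564, -0.2338, 0.0234]
tool_rot: [-3.141, -0.001, -0.229]
force: [0.3, 0.5, -1.6]
grip_width: 0.0298
```

Call:
arm_command(
  targets=[
    [0,0,1,0,0,0],
    [0,0,0,0,0,0],
    [0,0,0,0,0,0],
  ],
)

```text
clock: 25.8
position: [0.4566, -0.2338, 0.0229]
tool_rot: [-3.141, -0.002, -0.229]
force: [-0.3, -0.0, -1.0]
grip_width: 0.0304
```

Call:
arm_command(
  targets=[
    [0,0,0,0,0,0],
    [0,0,0,0,0,0],
    [0,0,0,0,0,0],
    [0,0,0,0,0,0],
    [0,0,0,0,0,0],
  ],
  grip=70,
)

```text
clock: 26.3
position: [0.4567, -0.2338, 0.0228]
tool_rot: [-3.141, -0.002, -0.229]
force: [-0.3, 0.7, -0.8]
grip_width: 0.0595
```

Call:
arm_command(
  targets=[
    [0,0,-15,0,0,0],
    [0,0,-30,0,0,0],
    [0,0,-40,0,0,0],
    [0,0,-40,0,0,0],
    [0,0,-40,0,0,0],
    [8,-35,0,0,0,-6],
    [8,-35,0,0,0,-6],
    [6,-35,0,0,0,-6],
  ],
  grip=100,
)

```text
clock: 27.1
position: [0.4907, -0.1348, 0.195]
tool_rot: [3.141, -0.002, 0.084]
force: [0.6, 0.4, -0.9]
grip_width: 0.0854
```

Call:
arm_command(
  targets=[
    [0,0,0,0,0,0],
    [0,0,0,0,0,0],
  ],
)

```text
clock: 27.3
position: [0.4917, -0.1302, 0.1951]
tool_rot: [-3.141, -0.003, 0.094]
force: [0.1, -1.1, -0.2]
grip_width: 0.0855
```

Run:
```python
from h import *
st(); c,P=cloud("wrist"); save("w10.png",c); np.savez("w10.npz",c=c,P=P)
comp(c,P,(55,120,60),(75,255,255)); fit(P,(.41,-.3),(.5,-.17),(.0095,.02)); fit(P,(.42,-.18),(.56,-.02),(.054,.064)); rect_case(c,P,.0585,(.42,.56,-.18,-.02))
```

```text
t 27.3 [ 0.4917 -0.1302  0.1951] [-1.7995e+02 -1.6000e-01  5.3700e+00] F [ 0.1 -1.1 -0.2] w 0.0855
px [273. 307.] [ 233  258   83  107 2844] mean [ 456.  -227.7    4.1] rect [ 456.3 -233.6] [104.4  55.6] 76.8 circ [ 456.5 -233. ] 57.9
2345 mean [ 457.3 -233.4   11.8] rect [ 457.4 -233.3] [102.5  32.8] 75.1 circ [ 458.8 -233.7] 53.4
12378 mean [492.2 -95.4  58.3] rect [492.5 -98.4] [ 66.8 100.5] 5.3 circ [492.4 -98.2] 59.9
12366 mean [492.2 -95.4  58.3] ((492.5312805175781, -98.35143280029297), (66.79309844970703, 100.48554992675781), 5.2637810707092285)
```

View pics/w10.png

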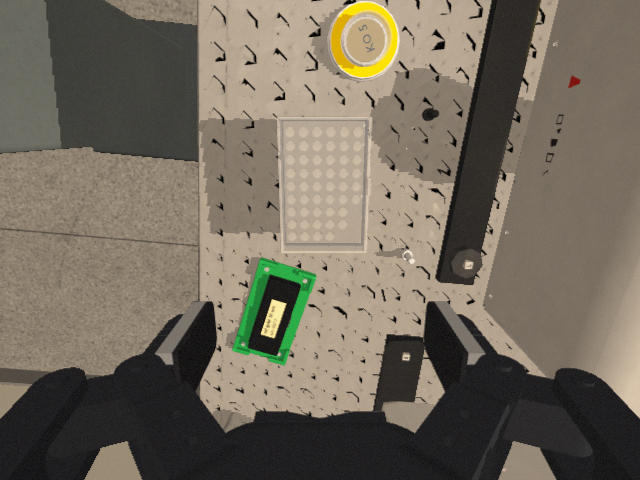

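Call:
arm_command(
  targets=[
    [-2,-16,20,0,-0.1,0],
    [-1,-15.5,20,0,-0.1,0],
    [0,0,20,0,0,0],
    [0,0,15,0,0,0],
    [0,0,0,0,0,0],
    [0,0,0,0,0,0],
  ],
)

```text
clock: 27.95
position: [0.4846, -0.104, 0.118]
tool_rot: [3.14, 0.001, 0.08]
force: [-0.3, -0.1, -0.1]
grip_width: 0.0855
```

Run:
```python
from h import *
st(); plan(.4925,-.0983,.028,5.3,v=16)
```

```text
t 27.95 [ 0.4846 -0.104   0.118 ] [1.7993e+02 5.0000e-02 4.5900e+00] F [-0.3 -0.1 -0.1] w 0.0855
6 [[1.4, -0.9, 15.0, 0.0, 0.0, -0.1], [1.4, -0.9, 15.0, 0.0, 0.0, -0.1], [1.4, -0.8, 15.0, 0.0, 0.0, -0.1], [1.4, -0.8, 15.0, 0.0, 0.0, -0.1], [1.4, -0.8, 15.0, 0.0, 0.0, -0.1], [1.4, -0.8, 15.0, 0.0, 0.0, -0.1]]
```

Call:
arm_command(
  targets=[
    [4,-2.5,0,0,0,-0.4],
    [4.5,-2.5,0,0,0,-0.4],
    [0,0,18,0,0,0],
    [0,0,18,0,0,0],
    [0,0,0,0,0,0],
    [0,0,0,0,0,0],
  ],
)

```text
clock: 28.55
position: [0.497, -0.0985, 0.0852]
tool_rot: [3.139, -0.006, 0.095]
force: [0.2, -0.4, 0.2]
grip_width: 0.0858
```

Run:
```python
from h import *
st(); plan(.4925,-.0983,.028,5.3,v=16)
```

```text
t 28.55 [ 0.497  -0.0985  0.0852] [179.88  -0.34   5.43] F [ 0.2 -0.4  0.2] w 0.0858
4 [[-1.2, -0.2, 14.3, 0.0, -0.1, 0.0], [-1.2, -0.2, 14.3, 0.0, -0.1, 0.0], [-1.2, -0.2, 14.3, 0.0, -0.1, 0.0], [-1.1, -0.2, 14.3, 0.0, -0.1, 0.0]]
```

Call:
arm_command(
  targets=[
    [-4.5,0,0,0,-0.3,0],
    [0,0,8,0,0,0],
    [0,0,0,0,0,0],
    [0,0,0,0,0,0],
  ],
)

```text
clock: 28.95
position: [0.4933, -0.0989, 0.0788]
tool_rot: [3.139, -0.003, 0.095]
force: [-0.5, -0.5, -0.3]
grip_width: 0.0855
```

Run:
```python
from h import *
st(); plan(.4925,-.0983,.028,5.3,v=13)
```

```text
t 28.95 [ 0.4933 -0.0989  0.0788] [ 1.7986e+02 -1.7000e-01  5.4500e+00] F [-0.5 -0.5 -0.3] w 0.0855
4 [[-0.2, -0.2, 12.7, 0.0, 0, 0.0], [-0.2, -0.2, 12.7, 0.0, 0, 0.0], [-0.2, -0.2, 12.7, 0.0, 0, 0.0], [-0.2, -0.2, 12.7, 0.0, 0, 0.0]]
```

Call:
arm_command(
  targets=[
    [-0.5,-0.2,12,0,-0.1,0],
    [-0.2,-0.2,12,0,0,0],
    [0,0,12,0,0,0],
    [0,0,10,0,0,0],
    [0,0,0,0,0,0],
    [0,0,0,0,0,0],
  ],
)

```text
clock: 29.55
position: [0.492, -0.0986, 0.0277]
tool_rot: [3.139, 0.0, 0.095]
force: [-0.8, -0.2, 0.7]
grip_width: 0.0852
```

Run:
```python
from h import *
st(); plan(.4925,-.0983,.028,5.3,n=1)
```

```text
t 29.55 [ 0.492  -0.0986  0.0277] [1.7988e+02 2.0000e-02 5.4300e+00] F [-0.8 -0.2  0.7] w 0.0852
1 [[0.5, -0.3, -0.3, 0.1, 0.0, 0.1]]
```

Call:
arm_command(
  targets=[
    [0,0,0,0,0,0],
    [0,0,0,0,0,0],
    [0,0,0,0,0,0],
    [0,0,0,0,0,0],
    [0,0,0,0,0,0],
    [0,0,0,0,0,0],
    [0,0,0,0,0,0],
  ],
  grip=55,
  grip_force=45,
)

```text
clock: 30.25
position: [0.4925, -0.0986, 0.0289]
tool_rot: [3.139, -0.001, 0.095]
force: [0.6, -0.5, -1.4]
grip_width: 0.0663
```

Call:
arm_command(
  targets=[
    [0,0,-6,0,0,0],
    [0,0,-15,0,0,0],
    [0,0,-25,0,0,0],
    [0,0,-30,0,0,0],
    [0,0,-30,0,0,0],
    [0,0,0,0,0,0],
  ],
)

```text
clock: 30.85
position: [0.4915, -0.0987, 0.1398]
tool_rot: [3.14, 0.001, 0.094]
force: [0.0, 0.1, -2.9]
grip_width: 0.0659
```

Run:
```python
from h import *
st(); c,P=cloud("wrist"); save("w11.png",c); dz=bot.observe()["position"][2]-.0277
rect_case(c,P,.0585+dz,(.4,.58,-.2,0)); plan(.465,.29,.15,-12.8,v=36)
```

```text
t 30.85 [ 0.4915 -0.0987  0.1398] [1.799e+02 5.000e-02 5.370e+00] F [ 0.   0.1 -2.9] w 0.0659
45145 mean [490.  -76.7 169.9] ((490.30487060546875, -82.70831298828125), (92.89987182617188, 71.18327331542969), 5.734775066375732)
11 [[1.0, -35.4, -1.1, 0.0, 0.0, 1.7], [0, -35.4, -1.1, 0.0, 0.0, 1.7], [-1.1, -35.4, -1.1, 0.0, 0.0, 1.7], [-2.1, -35.3, -1.1, 0.0, 0.0, 1.7], [-3.1, -35.2, -1.1, 0.0, 0.0, 1.7], [-4.1, -35.1, -1.1, 0.0, 0.0, 1.7], [-5.1, -35.0, -1.1, 0.0, 0.0, 1.7], [-6.1, -34.8, -1.1, 0.0, 0.0, 1.7]]
11 [[-7.1, -34.7, -1.1, 0.0, 0.0, 1.7], [-8.1, -34.4, -1.1, 0.0, 0.0, 1.7], [-9.1, -34.2, -1.1, 0.0, 0.0, 1.7]]
```

Call:
arm_command(
  targets=[
    [1,-35.4,-1,0,0,1.7],
    [0,-35.4,-1,0,0,1.7],
    [-1,-35.4,-1,0,0,1.7],
    [-2,-35.3,-1,0,0,1.7],
    [-3,-35.2,-1,0,0,1.7],
    [-4,-35,-1,0,0,1.7],
    [-5,-35,-1,0,0,1.7],
    [-6,-34.8,-1,0,0,1.7],
  ],
)

```text
clock: 31.7
position: [0.4718, 0.1885, 0.1407]
tool_rot: [3.134, 0.007, -0.162]
force: [1.7, -0.5, -1.9]
grip_width: 0.066
```

Call:
arm_command(
  targets=[
    [-7,-34.7,-1,0,0,1.7],
    [-8,-34.4,-1,0,0,1.7],
    [-9,-20,-1,0,0,1.7],
    [0,0,0,0,0,0],
    [0,0,0,0,0,0],
  ],
)

```text
clock: 32.2
position: [0.4606, 0.2888, 0.1383]
tool_rot: [3.129, 0.01, -0.248]
force: [-0.7, -0.0, -2.3]
grip_width: 0.0662
```

Run:
```python
from h import *
st(); c,P=cloud("wrist"); save("w12.png",c); np.savez("w12.npz",c=c,P=P)
comp(c,P,(100,130,40),(122,255,255)); plan(.4933,.292,.11,-12.6,v=18)
z=np.load("w6.npz"); c,P=z["c"],z["P"]; h=cv2.cvtColor(c,cv2.COLOR_RGB2HSV); m=cv2.inRange(h,np.array((100,130,40)),np.array((122,255,255)))>0
for lo,hi in ((0,.009),(.011,.02)):
    q=P[m&(P[...,2]>lo)&(P[...,2]<hi)&(P[...,1]>.2)&(P[...,1]<.38)&(P[...,0]<.57)]; print(len(q),cv2.minAreaRect((q[:,:2]*1000).astype(np.float32)))
```

```text
t 32.2 [0.4606 0.2888 0.1383] [179.3    0.58 -14.19] F [-0.7 -0.  -2.3] w 0.0662
px [365. 149.] [ 292  125  141   79 4212] mean [505.4 337.9   5.4] rect [500.5 330.8] [55.1 96.4] 72.1 circ [502.2 329.5] 53.3
3 [[10.4, -3.8, 9.3, 0.2, 0.2, -0.5], [10.4, -3.7, 9.3, 0.2, 0.2, -0.5], [10.4, -3.6, 9.4, 0.2, 0.2, -0.5]]
4778 ((490.7559814453125, 293.0228271484375), (125.46023559570312, 95.72589111328125), 74.33428192138672)
839 ((491.46551513671875, 292.6490173339844), (124.26826477050781, 92.38224792480469), 77.35405731201172)
```

View pics/w12.png

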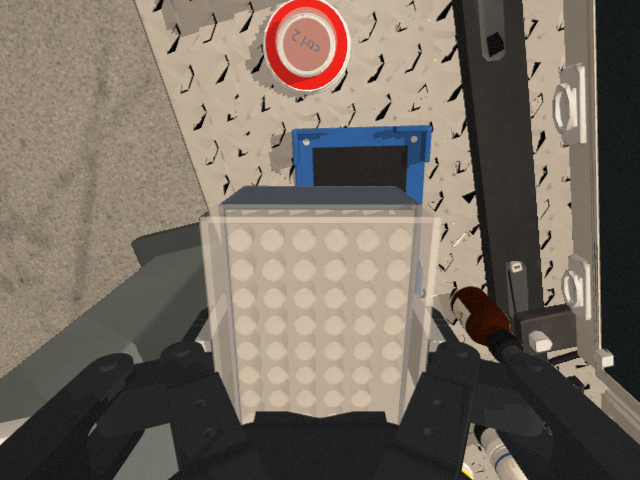

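Call:
arm_command(
  targets=[
    [10,-4,0,0.3,0.3,-0.6],
    [10,-4,0,0.3,0.2,-0.5],
    [10,-3.5,0,0.1,0,-0.4],
    [0,0,20,0,0,0],
    [0,0,15,0,0,0],
    [0,0,0,0,0,0],
    [0,0,0,0,0,0],
  ],
)

```text
clock: 32.95
position: [0.4995, 0.2887, 0.1019]
tool_rot: [-3.14, -0.001, -0.225]
force: [0.2, -0.9, -1.5]
grip_width: 0.0664
```

Run:
```python
from h import *
st(); plan(.492,.2925,.065,-12.6,v=15)
```

```text
t 32.95 [0.4995 0.2887 0.1019] [-1.7991e+02 -3.0000e-02 -1.2870e+01] F [ 0.2 -0.9 -1.5] w 0.0664
3 [[-2.7, -0.7, 12.3, 0, 0, -0.1], [-2.7, -0.7, 12.3, 0, 0, -0.1], [-2.7, -0.7, 12.3, 0, 0, -0.1]]
```

Call:
arm_command(
  targets=[
    [-4,-1,0,0,0,-0.2],
    [-4,-1,0,0,0,-0.1],
    [0,0,18,0,0,0],
    [0,0,18,0,0,0],
    [0,0,0,0,0,0],
    [0,0,0,0,0,0],
  ],
)

```text
clock: 33.55
position: [0.4917, 0.2949, 0.0686]
tool_rot: [-3.136, -0.003, -0.217]
force: [-0.1, 0.1, -2.2]
grip_width: 0.0659
```

Run:
```python
from h import *
st(); plan(.492,.2925,.05,-12.6,v=10)
```

```text
t 33.55 [0.4917 0.2949 0.0686] [-1.7969e+02 -1.6000e-01 -1.2410e+01] F [-0.1  0.1 -2.2] w 0.0659
2 [[0.4, 1.2, 9.3, -0.2, -0.1, 0.1], [0.4, 1.2, 9.3, -0.2, -0.1, 0.1]]
```

Call:
arm_command(
  targets=[
    [0.2,2.2,5,-0.2,-0.1,0.1],
    [0,0,10,0,0,0],
    [0,0,10,0,0,0],
    [0,0,5,0,0,0],
    [0,0,0,0,0,0],
    [0,0,0,0,0,0],
  ],
)

```text
clock: 34.15
position: [0.4919, 0.2932, 0.0378]
tool_rot: [-3.138, -0.002, -0.218]
force: [-0.1, 0.2, -2.1]
grip_width: 0.0664
```

Run:
```python
from h import *
st(); plan(.492,.2925,.033,-12.6,n=1)
```

```text
t 34.15 [0.4919 0.2932 0.0378] [-1.7982e+02 -1.2000e-01 -1.2500e+01] F [-0.1  0.2 -2.1] w 0.0664
1 [[0.2, 0.7, 4.8, -0.2, -0.1, 0.1]]
```

Call:
arm_command(
  targets=[
    [0.2,0.5,3,-0.1,-0.1,0],
    [0,0,0,0,0,0],
    [0,0,1.5,0,0,0],
    [0,0,0,0,0,0],
    [0,0,0,0,0,0],
  ],
)

```text
clock: 34.65
position: [0.4924, 0.2928, 0.0335]
tool_rot: [-3.14, -0.001, -0.218]
force: [0.2, -0.5, -2.0]
grip_width: 0.0659
```

Call:
arm_command(
  targets=[
    [0,0,1.2,0,0,0],
    [0,0,0,0,0,0],
    [0,0,0,0,0,0],
  ],
)

```text
clock: 34.95
position: [0.4924, 0.2929, 0.0324]
tool_rot: [-3.139, -0.001, -0.218]
force: [0.5, -0.1, -1.8]
grip_width: 0.0665
```

Call:
arm_command(
  targets=[
    [0,0,1,0,0,0],
    [0,0,0,0,0,0],
    [0,0,0,0,0,0],
  ],
)

```text
clock: 35.25
position: [0.4926, 0.2931, 0.0323]
tool_rot: [-3.139, -0.001, -0.218]
force: [-0.3, -0.1, -2.5]
grip_width: 0.0661
```

Call:
arm_command(
  targets=[
    [0,0,1.5,0,0,0],
    [0,0,1.5,0,0,0],
    [0,0,0,0,0,0],
    [0,0,0,0,0,0],
  ],
)

```text
clock: 35.65
position: [0.4929, 0.2933, 0.0326]
tool_rot: [-3.136, -0.0, -0.219]
force: [-0.0, 0.3, -2.5]
grip_width: 0.066
```

Call:
arm_command(
  targets=[
    [0,0,0,0,0,0],
    [0,0,0,0,0,0],
    [0,0,0,0,0,0],
    [0,0,0,0,0,0],
    [0,0,0,0,0,0],
  ],
  grip=100,
)

```text
clock: 36.15
position: [0.493, 0.2934, 0.032]
tool_rot: [-3.136, -0.001, -0.219]
force: [-0.1, 0.2, 0.1]
grip_width: 0.0854
```

Call:
arm_command(
  targets=[
    [0,0,-15,0,0,0],
    [0,0,-25,0,0,0],
    [0,0,-40,0,0,0],
    [0,0,-45,0,0,0],
    [0,0,-45,0,0,0],
    [0,0,-45,0,0,0],
    [-10,0,0,0,0,0],
    [0,0,0,0,0,0],
  ],
)

```text
clock: 36.95
position: [0.4822, 0.2923, 0.262]
tool_rot: [-3.135, -0.001, -0.222]
force: [0.4, 0.6, -0.6]
grip_width: 0.0853
```

Run:
```python
from h import *
st(); c,P=cloud("wrist"); save("w13.png",c)
fit(P,(.42,.2),(.57,.37),(.054,.072)); comp(c,P,(0,140,100),(6,255,255)); fit(P,(.44,.37),(.53,.45),(.0145,.025))
h=cv2.cvtColor(c,cv2.COLOR_RGB2HSV); m=cv2.inRange(h,np.array((100,130,40)),np.array((122,255,255)))>0
q=P[m&(P[...,2]>0)&(P[...,2]<.02)&(P[...,1]>.2)&(P[...,1]<.38)&(P[...,0]<.57)]; print(len(q),cv2.minAreaRect((q[:,:2]*1000).astype(np.float32)))
c,P=cloud("top"); save("top1.png",cv2.resize(c[200:290,100:420],None,fx=2.5,fy=2.5))
```

```text
t 36.95 [0.4822 0.2923 0.262 ] [-1.7963e+02 -3.0000e-02 -1.2750e+01] F [ 0.4  0.6 -0.6] w 0.0853
7859 mean [496.1 294.6  62.3] rect [520.6 273.7] [128.7 127.8] 77.4 circ [521.2 275.6] 89.1
px [292.  87.] [ 266   58   53   57 1030] mean [482.4 410.3   7.7] rect [482.1 410.5] [51.  51.3] 89.1 circ [482.1 410.8] 26.0
1329 mean [482.1 410.8  17.7] rect [482.  410.8] [37.5 36.5] 76.5 circ [482.1 410.7] 19.0
2048 ((492.2635498046875, 292.8661193847656), (124.0184326171875, 93.05413055419922), 78.02066802978516)
```

View pics/w13.png

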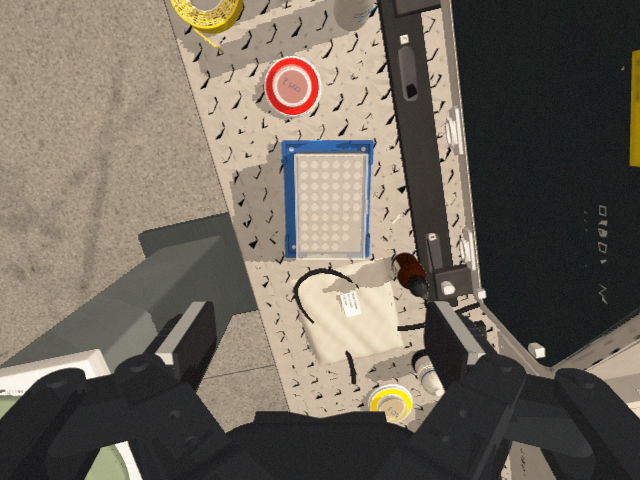

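View pics/top1.png

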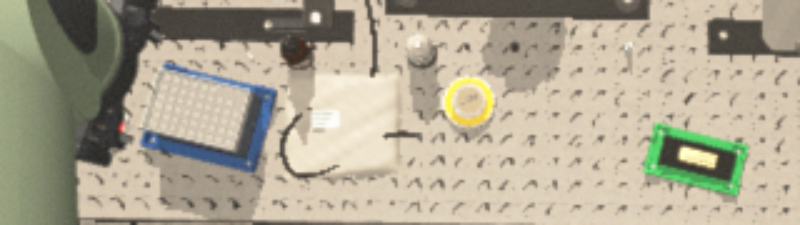

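Run:
```python
from h import *
c,P=cloud("wrist"); rect_case(c,P,.0623,(.42,.57,.2,.37)); st(); print(bot.job_done())
```

```text
7696 mean [494.4 296.6  62.3] ((493.9045104980469, 294.11859130859375), (100.4642333984375, 66.70404815673828), 77.32707214355469)
t 37.1 [0.4832 0.2917 0.2604] [-1.7974e+02 -3.0000e-02 -1.2800e+01] F [-0.4 -0.3 -0.2] w 0.0853
the job is handed in; nothing more can be done
None
```

I took the pile apart in the order tan dish, pink dish, case, tip box. Everything is in its place and released, and I handed the job in at 37 s with the gripper open and clear above the work. I lowered each thing until it stopped moving down, then let go.

Last checks, measured with the wrist camera; heights read about 1 mm low throughout:

| Thing | Where it ended up | Measured fit |
|---|---|---|
| Tan dish | On the yellow stand | about 0.8 mm off centre, level |
| Pink dish | On the red stand | within 0.2 mm of centre, level |
| Black case | Flat between the green nest's guides | about 1 mm off centre, about 1.7° turned relative to the nest |
| Tip box | Upright between the blue nest's guides | about 2 mm off centre (8 mm to spare on each side), under 1° turned relative to the nest, lid at the expected height |

- **Disagreement between checks:** my first fit of the tip box in its nest was far too large, most likely because it took in the brown bottle nearby. A fit limited to the box gave the figures above. Different fits of the blue nest's centre also differed by about 2 mm.
- **Weak force signal:** the force reading did not clearly show contact when I lowered the things. I judged them seated from their height no longer changing at about the expected value.

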